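# Move a controller board from the slotted rack to the soldering frame

### The job

Slide the tall green controller board up out of its slot in the orange rack and lean it, centred, on the yellow sloped rest, lower end on the ledge and component side outward, and let go of it there. Then take it again and lay it flat, component side up, centred and square across the two steel rails of the soldering frame, on their red marks. Set it down gently each time, never letting it drop, and leave the blue boards, the multimeter and the screwdriver where they are.

Things in the scene. Friction and masses are not known exactly. Their poses are not given: they have to be found in the camera images.
- board: controller board: stiff plate 130 long (z) x 56 wide (y) x 10 mm thick (x), 0.15 kg, origin at its centre. -x face: green component side (parts up to 5 mm proud, within 26 mm of the origin along z); +x face: bare aluminium. It starts standing on a short end in a slot of the rack, z up, -x face to the rack's -x side, lower 45 mm inside the slot, top edge 140 mm above the bench.
- rack: the fixed orange plastic rack, 160 mm (x) by 80 mm (y), 55 mm high; origin at the centre of its underside. Three upright slots at x = -52, 0 and +52 mm, each 13 mm wide along x and 61 mm long along y, floor 10 mm above the bench, walls 45 mm high above that floor.
- rest: fixed sloped rest; origin at the centre of the underside of its 130 x 90 x 10 mm base. A yellow plate 36 mm wide (y), 85 mm long, 6 mm thick rises at 45 degrees towards +x; its upper face looks along (-1, 0, 1). At its lower end a 36 mm wide ledge stands 14 mm out, square to the slope. Nothing beside the plate but the base below.
- rest_seat (a point): the corner on the rest where slope and ledge meet, in the middle of the width: (-35, 0, 55) mm from the rest's origin
- rest_mid (a point): where the board's origin lies when it leans properly on the rest, lower end on the ledge: 65 mm up the slope from rest_seat and 5 mm out from it
- frame: fixed soldering frame; origin at the centre of the underside of its 130 x 110 x 10 mm base. Two steel rails along y, 12 mm wide, 100 mm long, centre lines at x = -40 and +40 mm, tops 70 mm above the bench, open between them down to the base. Red marks on the middle 56 mm of each rail show where the board goes: length along the frame's x, either end first.
- frame_top (a point): centre between the rails at the height of their tops, 70 mm above the bench; the board's origin ends 5 mm above it
- spare_a: a short blue board standing in another slot, 70 mm tall, 56 mm wide, 10 mm thick, origin at its centre, z up; to be left alone
- spare_b: another such blue board in the third slot; to be left alone
- multimeter: a green multimeter lying on the bench, 95 (x) by 145 (y) by 41 mm high with its dial; origin at the centre of its underside; to be left alone
- screwdriver: a screwdriver with an orange handle lying on the bench, 170 mm long along its x, about 30 mm thick; to be left alone

How it is judged:
By the outcome, as a careful person would: the job done as asked, in the order asked, and still so for the second after the job is handed in, with the robot touching nothing.
It also fails if it takes over 64 s, if anything falls off the work surface, if the arm or the gripper's body presses on something with over 40 N, if the wrist force passes 120 N, or if a joint passes its speed limit or range.

### The arm

A 6-joint arm with a two-finger parallel gripper is mounted at the origin on the work surface. World frame = base frame: x ahead of the robot, y to its left, z up, the work surface at z = 0. Lengths are in m, angles in rad, forces in N, time in s.
With the tool pointing down it reaches from about 0.425 to 0.95 m from the base axis. Payload 3.5 kg.
Tool frame: the origin (TCP) lies midway between the tips of the shut fingers; the grasp point (between the pads) lies 19 mm behind it; z points along the fingers, y is the line along which they close (so a half turn about z gives the same grasp; the last joint's range is limited). The gripper opens to 85 mm and grips with 20 to 120 N. Pads are 22 mm wide; open, the fingers measure 114 mm over their backs; the gripper's body (76 mm by 85 mm) begins 54 mm behind the grasp point. The pads swing forward as they close: fully open they stand 13 mm farther back than shut.
Start: joints at [-1.256, 0.286, 1.577, -0, 1.279, -0.15], TCP at [0.303, -0.603, 0.207] pointing down, gripper open.
Joint ranges: [-2.77, 2.77], [-0.9, 2.22], [0.21, 2.48], [-1.53, 4.67], [0.24, 2.81], [-2.84, 2.84]. Speed limits (rad/s): [2.79, 2.79, 3.14, 3.14, 3.14, 3.14].

### API

Orientations are given as a unit quaternion [x, y, z, w].
In Python, from plant import ctrl gives the robot as it stands.
- The arm moves only by the tool move_arm, never from a script. Its argument "plan" is a list of rows, each an object of numbers: "x", "y", "z": the shift along the tool's x, y, z in m; "yaw": the turn about the tool's z in rad; "fingers": the closure, from 0 (fully open) to 1 (shut). In form: [{"x": .., "y": .., "z": .., "yaw": .., "fingers": ..}, ...]. A call has 1 to 5 rows; each row is the pose to reach, as a shift and turn from the pose commanded when the call began, along the tool's axes at that moment; what a row does not reach only later rows make up. A row lasts 1/10 s, in which the tool goes at most 50 mm and 8.59 degrees, less where a joint would pass 70% of its speed; a pose out of reach is approached as far as the arm can. A call with a gripper value outside its range is refused whole. The fingers move at their own pace and stop on an object; "force" is the grip in N (left out, the last holds). Time passes only in rows, so rows that repeat a pose let the fingers close. It gives the time, the measured TCP pose, the force, the opening and the grip force at its end, in the units of the state.
- ctrl.get_state(): the state, without advancing time (a new reading comes with each control period).
- ctrl.read_camera(name): name is "scene" or "top" or "wrist"; returns the picture (480x640x3 uint8, red, green, blue); there is no depth.
- ctrl.camera_model(name): a dict with "intrinsics" (3x3 intrinsics, pixels), "distortion" ([k1, k2, p1, p2, k3] as OpenCV has them; the pictures are not rectified), "cam_to_world" (4x4, takes a point from camera to world coordinates); the wrist camera has in their place "tool_from_camera" (4x4, takes a point from camera to tool coordinates, whose origin is the TCP and whose axes are the flange's). Camera axes: x right, y up, looking along -z (the intrinsics and any distortion apply to the point x, -y, -z); pixel columns grow to the right and rows downward; lengths in m; the calibration is good to about 2 mm. A picture is of the moment at which its call begins: read the wrist's pose just before it. camera_model takes no time and is no camera call.
- ctrl.sign_off(): hands the job in; it is judged then, once.
The state is a dict: "time": time; "qpos": joint angles; "dq": joint speeds; "joint_efforts": joint torques, N m; "eef_pos": TCP position; "tcp_rot": TCP orientation; "contact_force": force on the tool from outside, world axes, zero at the start; "wrist_torque": the same for the moment, N m; "opening": opening from 0.0 (shut) to 1.0 (fully open); "finger_force": force on a finger pad.
Only numpy, scipy, OpenCV 4.12 (cv2) and the standard library are available. Lean on these libraries where they do the work, as an engineer would, in place of code of your own. Each camera call takes 0.05 s, during which the arm holds its last target. There are 200 camera calls.

## Working session

There is one attempt and no reset: what is moved stays moved. The work goes in short steps, Python scripts to look and compute and a tool call to move; the robot and the scene stay as the last step left them, time stands still between calls to the robot, and variables do not carry over. Pictures are saved under pics/ and viewed, at most 10 in all, crops included, and the job is handed in when it is done.

Besides the shell and the picture viewer there is one more tool, called after "Emit:" in YAML: its name, and indented under it one key for each argument. move_arm: Moves the arm, as the interface text tells. Its arguments: {"type":"object","properties":{"plan":{"type":"array"},"force":{"type":"number"}},"required":["plan"]}

```bash
mkdir -p pics; ls; cat > h.py <<'E'
import numpy as np, cv2, json
from plant import ctrl
from scipy.spatial.transform import Rotation as R
def shot(n,f):
    s=ctrl.get_state(); im=ctrl.read_camera(n); cv2.imwrite(f'pics/{f}.png',im[:,:,::-1]); 
    m=ctrl.camera_model(n); K=np.array(m['intrinsics']); D=np.array(m['distortion'],float)
    if n=='wrist':
        T=np.eye(4);T[:3,:3]=R.from_quat(s['tcp_rot']).as_matrix();T[:3,3]=s['eef_pos'];T=T@np.array(m['tool_from_camera'])
    else: T=np.array(m['cam_to_world'])
    np.savez(f'pics/{f}.npz',K=K,D=D,T=T)
def cam(f): d=np.load(f'pics/{f}.npz'); return d['K'],d['D'],d['T']
def ray(f,uv):
    K,D,T=cam(f); p=cv2.undistortPoints(np.array(uv,float).reshape(-1,1,2),K,D).reshape(-1,2)
    d=np.c_[p[:,0],-p[:,1],-np.ones(len(p))]@T[:3,:3].T
    return T[:3,3],d/np.linalg.norm(d,axis=1)[:,None]
def onz(f,uv,z):
    o,d=ray(f,uv); return o+d*((z-o[2])/d[:,2])[:,None]
def tri(fa,a,fb,b):
    o1,d1=ray(fa,a);o2,d2=ray(fb,b);out=[]
    for u,v in zip(d1,d2):
        t=np.linalg.lstsq(np.c_[u,-v],o2-o1,rcond=None)[0]; p,q=o1+t[0]*u,o2+t[1]*v
        out.append(np.r_[(p+q)/2,np.linalg.norm(p-q)])
    return np.array(out)
def proj(f,P):
    K,D,T=cam(f); p=(np.atleast_2d(P)-T[:3,3])@T[:3,:3]; p=p*[1,-1,-1]
    return cv2.projectPoints(p,np.zeros(3),np.zeros(3),K,D)[0].reshape(-1,2)
E
python3 - <<'E'
from h import *
for n in('scene','top','wrist'): shot(n,n+'0'); print(n,cam(n+'0')[2].round(3).tolist(),cam(n+'0')[0].round(1).tolist())
s=ctrl.get_state();print({k:np.round(v,3).tolist() for k,v in s.items()})
E
```

```text
pics
scene [[-0.33, -0.584, 0.742, 1.312], [0.944, -0.202, 0.261, 0.258], [-0.003, 0.786, 0.618, 0.689], [0.0, 0.0, 0.0, 1.0]] [[555.4, 0.0, 315.9], [0.0, 555.4, 247.8], [0.0, 0.0, 1.0]]
top [[-0.0, 0.983, -0.181, 0.415], [-1.0, 0.003, 0.016, 0.013], [0.016, 0.181, 0.983, 0.974], [0.0, 0.0, 0.0, 1.0]] [[448.2, 0.0, 318.2], [0.0, 448.2, 239.4], [0.0, 0.0, 1.0]]
wrist [[0.449, 0.854, 0.262, 0.369], [-0.894, 0.43, 0.129, -0.57], [-0.002, -0.292, 0.956, 0.373], [0.0, 0.0, 0.0, 1.0]] [[432.8, 0.0, 315.4], [0.0, 432.8, 235.5], [0.0, 0.0, 1.0]]
{'time': 0.15, 'qpos': [-1.256, 0.287, 1.578, 0.0, 1.279, -0.15], 'dq': [-0.001, -0.005, -0.005, -0.0, -0.001, -0.001], 'joint_efforts': [0.001, -40.661, -29.314, -0.0, 0.004, 0.0], 'eef_pos': [0.302, -0.603, 0.206], 'tcp_rot': [0.973, 0.23, -0.0, -0.001], 'contact_force': [0.003, 0.206, -0.785], 'wrist_torque': [0.001, -0.002, 0.026], 'finger_force': 0.0, 'opening': 1.002}
```

View pics/scene0.png

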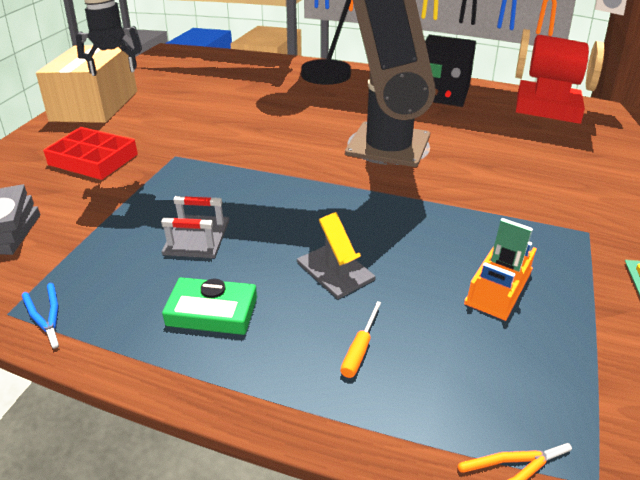

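View pics/top0.png

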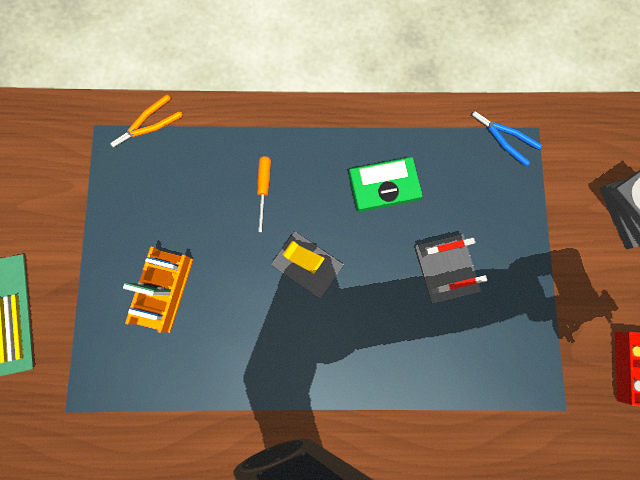

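The scene shows the frame (195,225), rest (340,250), rack with the tall board (510,245), green component face towards the camera, so towards world +x. In the top view they are at (450,265), (305,262) and (158,288). Next come colour masks and zoomed crops.

```bash
python3 - <<'E'
from h import *
rng={'red':((0,150,80),(4,255,255)),'yellow':((22,150,100),(32,255,255)),'orange':((8,150,100),(20,255,255)),'green':((60,40,20),(85,255,255))}
for f in('top0','scene0'):
    im=cv2.imread(f'pics/{f}.png');h=cv2.cvtColor(im,cv2.COLOR_BGR2HSV)
    for c,(a,b) in rng.items():
        m=cv2.inRange(h,a,b);cs,_=cv2.findContours(m,cv2.RETR_EXTERNAL,cv2.CHAIN_APPROX_NONE)
        for k in cs:
            if cv2.contourArea(k)<60: continue
            x,y,w,hh=cv2.boundingRect(k)
            if not(100<x<560 and 140<y<340): continue
            q=cv2.approxPolyDP(cv2.convexHull(k),3,True).reshape(-1,2)
            print(f,c,cv2.contourArea(k),q.tolist(),np.round(cv2.boxPoints(cv2.minAreaRect(k))).tolist())
T=cv2.imread('pics/top0.png');S=cv2.imread('pics/scene0.png')
def crop(I,x,y,w,h,W,H):return cv2.resize(I[y:y+h,x:x+w],(W,H),interpolation=cv2.INTER_CUBIC)
o=np.zeros((600,800,3),np.uint8)
o[:300,:266]=crop(T,115,238,89,100,266,300);o[:300,266:532]=crop(T,265,220,89,100,266,300);o[:300,532:798]=crop(T,408,220,89,100,266,300)
o[300:,:266]=crop(S,458,215,89,100,266,300);o[300:,266:532]=crop(S,290,205,89,100,266,300);o[300:,532:798]=crop(S,150,185,89,100,266,300)
cv2.imwrite('pics/m0.png',o)
E
```

```text
top0 red 145.0 [[476, 282], [452, 289], [449, 286], [471, 278]] [[448.0, 283.0], [475.0, 277.0], [476.0, 283.0], [450.0, 290.0]]
top0 red 140.0 [[464, 245], [442, 251], [437, 246], [460, 240]] [[437.0, 246.0], [463.0, 239.0], [464.0, 246.0], [439.0, 252.0]]
top0 yellow 335.0 [[183, 255], [160, 330], [138, 323], [146, 262]] [[127.0, 321.0], [151.0, 245.0], [184.0, 255.0], [160.0, 331.0]]
top0 yellow 609.5 [[292, 241], [323, 258], [313, 273], [283, 254]] [[282.0, 256.0], [291.0, 240.0], [324.0, 258.0], [315.0, 274.0]]
top0 orange 423.0 [[135, 292], [165, 301], [162, 314], [131, 307]] [[130.0, 307.0], [133.0, 291.0], [167.0, 299.0], [164.0, 315.0]]
top0 orange 485.5 [[176, 273], [170, 289], [140, 282], [144, 265]] [[139.0, 282.0], [144.0, 264.0], [176.0, 272.0], [172.0, 290.0]]
top0 orange 732.5 [[192, 259], [169, 332], [125, 323], [184, 255]] [[124.0, 322.0], [186.0, 253.0], [215.0, 280.0], [154.0, 349.0]]
top0 orange 221.5 [[181, 257], [176, 264], [150, 254], [153, 247]] [[149.0, 256.0], [152.0, 247.0], [181.0, 256.0], [178.0, 266.0]]
top0 orange 374.5 [[261, 157], [270, 160], [266, 1
[... 867 characters left out ...]
], [335, 213], [359, 256], [340, 262]] [[318.0, 219.0], [337.0, 210.0], [360.0, 255.0], [341.0, 265.0]]
scene0 orange 184.5 [[369, 335], [356, 372], [351, 377], [343, 375], [342, 364]] [[338.0, 372.0], [359.0, 330.0], [373.0, 337.0], [352.0, 380.0]]
scene0 orange 1621.0 [[535, 251], [530, 273], [505, 320], [464, 303], [471, 282], [491, 256]] [[461.0, 302.0], [496.0, 232.0], [540.0, 253.0], [505.0, 324.0]]
scene0 green 2860.0 [[178, 278], [254, 284], [256, 299], [245, 333], [165, 325], [162, 310]] [[160.0, 327.0], [165.0, 275.0], [257.0, 284.0], [253.0, 335.0]]
scene0 green 1000.5 [[500, 220], [531, 231], [518, 270], [491, 259]] [[487.0, 260.0], [500.0, 220.0], [532.0, 231.0], [519.0, 270.0]]
```

View pics/m0.png

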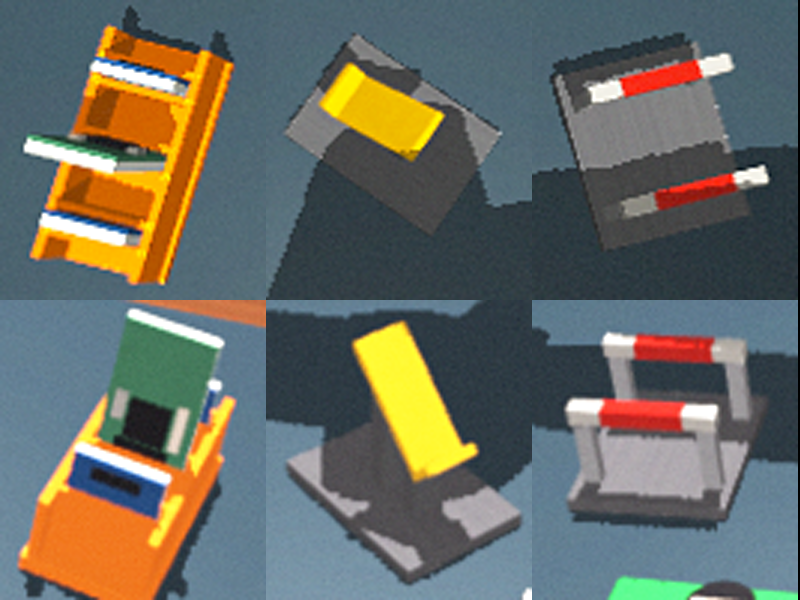

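The montage shows the board's white top edge from (26,147) to (116,164) in the top crop and from (127,314) to (222,344) in the scene crop. The rest's ledge is at the upper left of its top crop, facing world +x+y. The base corners and red marks are clear. Triangulating now.

```bash
cat >> h.py <<'E'
OFF={'t':[(115,238),(265,220),(408,220)],'s':[(458,215),(290,205),(150,185)]}
def mp(v,i,p):
    x0,y0=OFF[v][i]; p=np.array(p,float); p[:,0]=(p[:,0]-266*i)*89/266+x0-.3; p[:,1]=(p[:,1]-(300 if v=='s' else 0))/3+y0-.3; return p
E
python3 - <<'E'
from h import *
a=lambda d:np.degrees(np.arctan2(d[1],d[0])).round(1)
np.set_printoptions(suppress=True,precision=4)
b=tri('top0',mp('t',0,[(26,147),(116,164)]),'scene0',mp('s',0,[(127,314),(222,344)]))
print('board top',b,b[:,:3].mean(0),a(b[0]-b[1]),np.linalg.norm(b[0,:3]-b[1,:3]))
u=tri('top0',mp('t',1,[(445,113),(413,160)]),'scene0',mp('s',1,[(355,342),(407,322)]))
print('rest upper',u,u[:,:3].mean(0),np.linalg.norm(u[0,:3]-u[1,:3]),a(u[0]-u[1]))
for n,i,P in(('rest',1,[(355,35),(502,131),(432,234),(285,131)]),('frame',2,[(556,80),(697,40),(749,213),(607,250)])):
    c=onz('top0',mp('t',i,P),.01)[:,:2];print(n,'base c',c.mean(0),[ (np.linalg.norm(c[k]-c[k-1]).round(3),a(c[k]-c[k-1])) for k in range(4)])
# frame red mark ends: far and near rails
R1=[[(437+0,246+0)]]
im={}
t=np.array([(440,248.5),(462,242.5),(451,287),(474,280)]);
s=np.array([(185,200),(209.5,201)])
tm=mp('t',2,[(624,87),(701,67),(657,197),(736,180)])
on=onz('top0',tm,.07);print('marks',on,a(on[0]-on[1]),a(on[2]-on[3]),on.mean(0))
sm=mp('s',2,[(600,405),(683,409),(636,340),(711,345)])
on=onz('scene0',sm,.07);print('marks scene',on,on.mean(0))
print('tri',tri('top0',tm,'scene0',sm[[1,0,3,2]]),tri('top0',tm,'scene0',sm))
# rack rim in top (z=.055): outline corners
print('rackt',onz('top0',[[125,323],[169,332],[192,259],[150,247]],.055))
E
```

```text
board top [[0.4819 0.3241 0.1585 0.0465]
 [0.4684 0.3365 0.1206 0.0538]] [0.4752 0.3303 0.1396] -42.6 0.04212476684102655
rest upper [[ 0.5375 -0.0105  0.1126  0.0056]
 [ 0.5068  0.0114  0.1122  0.008 ]] [0.5222 0.0004 0.1124] 0.03775922836523002 -35.5
rest base c [0.5391 0.0212] [(np.float64(0.087), np.float64(-35.2)), (np.float64(0.128), np.float64(-123.3)), (np.float64(0.09), np.float64(145.5)), (np.float64(0.129), np.float64(55.3))]
frame base c [ 0.5307 -0.2833] [(np.float64(0.126), np.float64(14.4)), (np.float64(0.109), np.float64(-74.0)), (np.float64(0.129), np.float64(-166.8)), (np.float64(0.106), np.float64(104.4))]
marks [[ 0.563  -0.2478  0.07  ]
 [ 0.577  -0.3013  0.07  ]
 [ 0.4881 -0.2663  0.07  ]
 [ 0.4997 -0.3202  0.07  ]] 104.7 102.1 [ 0.5319 -0.2839  0.07  ]
marks scene [[ 0.5759 -0.2986  0.07  ]
 [ 0.5622 -0.2439  0.07  ]
 [ 0.4998 -0.3155  0.07  ]
 [ 0.4887 -0.2624  0.07  ]] [ 0.5316 -0.2801  0.07  ]
tri [[ 0.5622 -0.2459  0.0701  0.0037]
 [ 0.5763 -0.2998  0.0705  0.0027]
 [ 0.4876 -0.2649  0.0692  0.0033]
 [ 0.499  -0.3183  0.0696  0.0041]] [[ 0.574  -0.2716  0.0688  0.0491]
 [ 0.5659 -0.2712  0.0763  0.0551]
 [ 0.498  -0.2896  0.0685  0.0474]
 [ 0.4903 -0.2906  0.0748  0.0546]]
rackt [[0.4144 0.3824 0.055 ]
 [0.3964 0.295  0.055 ]
 [0.5428 0.2575 0.055 ]
 [0.5676 0.3442 0.055 ]]
```

```bash
python3 - <<'E'
from h import *
np.set_printoptions(suppress=True,precision=4)
b=tri('top0',mp('t',0,[(26,147),(116,164)]),'scene0',mp('s',0,[(222,344),(127,314)]))
d=b[0]-b[1];print(b,b.mean(0),np.linalg.norm(d[:3]),np.degrees(np.arctan2(d[1],d[0])))
s=ctrl.get_state();Rm=R.from_quat(s['tcp_rot']).as_matrix();print(Rm.round(3))
print((Rm.T@(b[:,:3].mean(0)-s['eef_pos'])).round(3))
E
```

```text
[[0.4797 0.3589 0.1377 0.0028]
 [0.4692 0.3029 0.1386 0.0019]] [0.4744 0.3309 0.1382 0.0023] 0.056958659994378776 79.35372846445995
[[ 0.894  0.448 -0.001]
 [ 0.448 -0.894  0.002]
 [ 0.    -0.002 -1.   ]]
[ 0.572 -0.757  0.07 ]
```

```bash
cat >> h.py <<'E'
def frame(h): h=np.radians(h); y=np.array([np.cos(h),np.sin(h),0]); z=np.array([0,0,-1.]); return np.c_[np.cross(y,z),y,z]
def plan(*W,start=None):
    "waypoints (x,y,z,heading of tool y deg): shifts in the tool frame at each call's start"
    if start is None:
        s=ctrl.get_state(); M=R.from_quat(s['tcp_rot']).as_matrix(); p=np.array(s['eef_pos']); h=np.degrees(np.arctan2(M[1,1],M[0,1]))
        print('at',p.round(4),'h',h.round(2),'q6',round(s['qpos'][5],2),'F',np.round(s['contact_force'],1),'open',round(s['opening'],3),'grip',round(s['finger_force'],1),'t',round(s['time'],2))
    else: p=np.array(start[:3]);h=start[3]
    for w in W:
        d=frame(h).T@(np.array(w[:3])-p); dy=(h-w[3]+180)%360-180
        print(w,'->',d.round(4),'yaw',np.radians(dy).round(3),'dist',np.linalg.norm(d).round(3)); p=np.array(w[:3]);h=w[3]
E
python3 - <<'E'
from h import *
plan((.42,-.44,.25,-70),(.53,-.283,.25,-75.8))
E
```

```text
at [ 0.3024 -0.6028  0.2062] h -63.37 q6 -0.15 F [ 0.   0.2 -0.8] open 1.002 grip 0.0 t 0.15
(0.42, -0.44, 0.25, -70) -> [ 0.1781 -0.0929 -0.0438] yaw 0.116 dist 0.206
(0.53, -0.283, 0.25, -75.8) -> [ 0.1571 -0.1099  0.    ] yaw 0.101 dist 0.192
```

Emit:
move_arm:
  plan:
    - {"x":0.178,"y":-0.093,"z":-0.044,"yaw":0.116,"fingers":0}
    - {"x":0.178,"y":-0.093,"z":-0.044,"yaw":0.116,"fingers":0}
    - {"x":0.178,"y":-0.093,"z":-0.044,"yaw":0.116,"fingers":0}
    - {"x":0.178,"y":-0.093,"z":-0.044,"yaw":0.116,"fingers":0}
    - {"x":0.178,"y":-0.093,"z":-0.044,"yaw":0.116,"fingers":0}

```text
time: 0.65
eef_pos: [0.4231, -0.4369, 0.2532]
tcp_rot: [0.984, 0.176, 0.001, 0.001]
contact_force: [0.2, -0.9, -0.6]
opening: 1.003
finger_force: 0.0
```

Emit:
move_arm:
  plan:
    - {"x":0.157,"y":-0.11,"z":0,"yaw":0.101,"fingers":0}
    - {"x":0.157,"y":-0.11,"z":0,"yaw":0.101,"fingers":0}
    - {"x":0.157,"y":-0.11,"z":0,"yaw":0.101,"fingers":0}
    - {"x":0.157,"y":-0.11,"z":0,"yaw":0.101,"fingers":0}
    - {"x":0.157,"y":-0.11,"z":0,"yaw":0.101,"fingers":0}

```text
time: 1.15
eef_pos: [0.5318, -0.2799, 0.2507]
tcp_rot: [0.992, 0.126, 0.0, -0.001]
contact_force: [-0.5, -0.3, -0.2]
opening: 0.995
finger_force: 0.0
```

Emit:
move_arm:
  plan:
    - {"x":0,"fingers":0}
    - {"x":0,"fingers":0}
    - {"x":0,"fingers":0}

```text
validation failed for argument at $.pl...
```

```bash
python3 - <<'E'
from h import *
shot('wrist','wf'); plan((.6,-.1,.26,-55),(.545,.03,.25,-34.5))
E
```

```text
at [ 0.5306 -0.282   0.2507] h -75.59 q6 0.66 F [ 0.1 -0.6 -0.6] open 1.0 grip 0.0 t 1.2
(0.6, -0.1, 0.26, -55) -> [ 0.1125 -0.159  -0.0093] yaw -0.359 dist 0.195
(0.545, 0.03, 0.25, -34.5) -> [ 0.0295 -0.138   0.01  ] yaw -0.358 dist 0.142
```

View pics/wf.png

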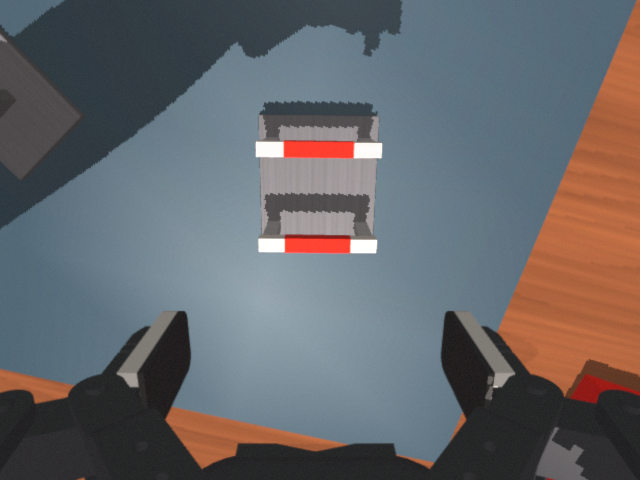

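The wrist view shows the frame square to the tool, with red marks at (284–354, 149) and (285–350, 244). I'm refining its pose from those and moving on to the rest.

```bash
python3 - <<'E'
from h import *
im=cv2.imread('pics/wf.png');h=cv2.cvtColor(im,cv2.COLOR_BGR2HSV)
m=cv2.inRange(h,(0,150,80),(4,255,255));cs,_=cv2.findContours(m,cv2.RETR_EXTERNAL,cv2.CHAIN_APPROX_NONE)
C=[]
for k in cs:
    x,y,w,hh=cv2.boundingRect(k)
    if not(w>50 and y<300 and x<400):continue
    b=cv2.boxPoints(cv2.minAreaRect(k));P=onz('wf',b,.07)[:,:2];C.append(P.mean(0))
    e=P-np.roll(P,1,0);print(P.mean(0).round(4),[(np.linalg.norm(v).round(4),np.degrees(np.arctan2(v[1],v[0])).round(1)) for v in e])
C=np.array(C);d=C[1]-C[0];print('frame',C.mean(0).round(4),np.degrees(np.arctan2(d[1],d[0])),np.linalg.norm(d))
E
```

```text
[ 0.4946 -0.2918] [(np.float64(0.0151), np.float64(13.4)), (np.float64(0.0545), np.float64(-75.4)), (np.float64(0.0151), np.float64(-164.1)), (np.float64(0.0552), np.float64(104.6))]
[ 0.5709 -0.2727] [(np.float64(0.0125), np.float64(13.4)), (np.float64(0.0543), np.float64(-75.4)), (np.float64(0.0125), np.float64(-164.0)), (np.float64(0.0549), np.float64(104.6))]
frame [ 0.5328 -0.2822] 14.0467557311948 0.07867509059577944
```

Emit:
move_arm:
  plan:
    - {"x":0.112,"y":-0.159,"z":-0.009,"yaw":-0.36,"fingers":0}
    - {"x":0.112,"y":-0.159,"z":-0.009,"yaw":-0.36,"fingers":0}
    - {"x":0.112,"y":-0.159,"z":-0.009,"yaw":-0.36,"fingers":0}
    - {"x":0.112,"y":-0.159,"z":-0.009,"yaw":-0.36,"fingers":0}
    - {"x":0.112,"y":-0.159,"z":-0.009,"yaw":-0.36,"fingers":0}

```text
time: 1.7
eef_pos: [0.6005, -0.0992, 0.2604]
tcp_rot: [0.954, 0.301, 0.0, -0.0]
contact_force: [-1.2, -0.5, 0.6]
opening: 0.996
finger_force: 0.0
```

Emit:
move_arm:
  plan:
    - {"x":0.03,"y":-0.138,"z":0.01,"yaw":-0.358,"fingers":0}
    - {"x":0.03,"y":-0.138,"z":0.01,"yaw":-0.358,"fingers":0}
    - {"x":0.03,"y":-0.138,"z":0.01,"yaw":-0.358,"fingers":0}
    - {"x":0.03,"y":-0.138,"z":0.01,"yaw":-0.358,"fingers":0}
    - {"x":0.03,"y":-0.138,"z":0.01,"yaw":-0.358,"fingers":0}

```text
time: 2.2
eef_pos: [0.5453, 0.0272, 0.2502]
tcp_rot: [0.886, 0.464, -0.0, 0.001]
contact_force: [0.5, -0.8, -0.1]
opening: 0.998
finger_force: 0.0
```

```bash
python3 - <<'E'
from h import *
ctrl.read_camera('wrist');ctrl.read_camera('wrist')
shot('wrist','wr'); plan((.55,.2,.26,-70),(.474,.331,.26,-102.5))
E
```

```text
at [0.546  0.0265 0.2504] h -34.83 q6 0.47 F [-0.   0.7 -0.6] open 0.996 grip 0.0 t 2.35
(0.55, 0.2, 0.26, -70) -> [ 0.1447 -0.0958 -0.0096] yaw 0.614 dist 0.174
(0.474, 0.331, 0.26, -102.5) -> [-0.0266 -0.1491  0.    ] yaw 0.567 dist 0.151
```

View pics/wr.png

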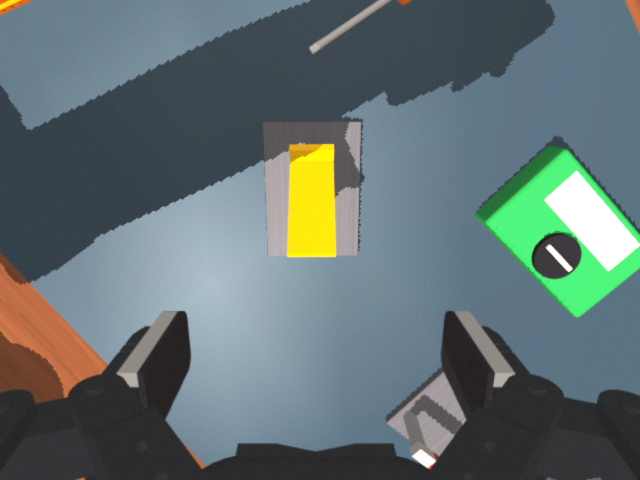

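The wrist view shows the yellow plate at columns 287–336, rows 144–257. The base corners are near (264,122), (362,122), (359,256) and (269,256).

```bash
python3 - <<'E'
from h import *
np.set_printoptions(suppress=True,precision=4)
c=onz('wr',[(264,122),(362,122),(359.5,256),(268.5,256)],.01)[:,:2];print(c.mean(0),[(np.linalg.norm(c[k]-c[k-1]).round(4),np.degrees(np.arctan2(*(c[k]-c[k-1])[::-1])).round(1)) for k in range(4)])
u=onz('wr',[(287.5,257),(335.5,257)],.1125)[:,:2];l=onz('wr',[(290,144.5),(334.5,144.5)],.063)[:,:2]
print('upper',u.mean(0),'ledge',l.mean(0));d=u.mean(0)-l.mean(0);print(np.degrees(np.arctan2(d[1],d[0])),np.linalg.norm(u[0]-u[1]),np.linalg.norm(l[0]-l[1]))
cen=np.array([.5395,.0212]);a=np.radians(-124.5);x=np.array([np.cos(a),np.sin(a)])
for n,(X,Z) in dict(upper=(25.1,115.1),upperend=(29.4,110.9),seat=(-35,55),ledgetip=(-44.9,64.9),ledgeout=(-49,61)).items():
    print(n,proj('wr',np.r_[cen+x*X/1e3,Z/1e3]).round(1))
E
```

```text
[0.5408 0.0212] [(np.float64(0.1296), np.float64(55.2)), (np.float64(0.0893), np.float64(-34.8)), (np.float64(0.1296), np.float64(-124.1)), (np.float64(0.0908), np.float64(145.2))]
upper [ 0.5233 -0.0017] ledge [0.5683 0.0623]
-125.08530646607285 0.0358723516052814 0.035793336116097044
upper [[311.9 254.4]]
upperend [[312. 258.]]
seat [[311.9 162.1]]
ledgetip [[311.7 151.3]]
ledgeout [[311.7 145.7]]
```

Emit:
move_arm:
  plan:
    - {"x":0.145,"y":-0.096,"z":-0.01,"yaw":0.61,"fingers":0}
    - {"x":0.145,"y":-0.096,"z":-0.01,"yaw":0.61,"fingers":0}
    - {"x":0.145,"y":-0.096,"z":-0.01,"yaw":0.61,"fingers":0}
    - {"x":0.145,"y":-0.096,"z":-0.01,"yaw":0.61,"fingers":0}
    - {"x":0.145,"y":-0.096,"z":-0.01,"yaw":0.61,"fingers":0}

```text
time: 2.85
eef_pos: [0.5496, 0.2049, 0.2606]
tcp_rot: [0.984, 0.176, 0.0, -0.001]
contact_force: [0.7, -0.5, -0.6]
opening: 0.998
finger_force: 0.0
```

Emit:
move_arm:
  plan:
    - {"x":-0.027,"y":-0.149,"z":0,"yaw":0.567,"fingers":0}
    - {"x":-0.027,"y":-0.149,"z":0,"yaw":0.567,"fingers":0}
    - {"x":-0.027,"y":-0.149,"z":0,"yaw":0.567,"fingers":0}
    - {"x":-0.027,"y":-0.149,"z":0,"yaw":0.567,"fingers":0}
    - {"x":-0.027,"y":-0.149,"z":0,"yaw":0.567,"fingers":0}

```text
time: 3.35
eef_pos: [0.4718, 0.3332, 0.2602]
tcp_rot: [0.994, -0.105, 0.0, 0.0]
contact_force: [-0.3, -0.1, 0.3]
opening: 1.002
finger_force: 0.0
```

```bash
python3 - <<'E'
from h import *
ctrl.read_camera('wrist');ctrl.read_camera('wrist')
shot('wrist','wb'); plan()
E
```

```text
at [0.4729 0.3314 0.2602] h -102.07 q6 2.22 F [ 0.  -0.4  1.2] open 0.998 grip 0.0 t 3.5
```

View pics/wb.png

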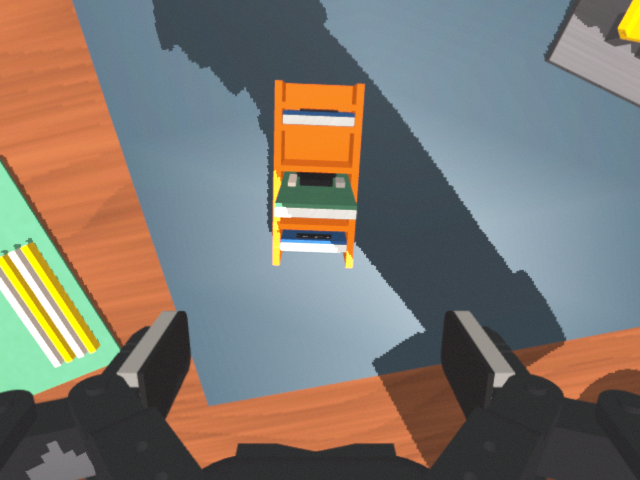

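The wrist view shows the rack with the tall board's white top edge at about (275–356, 212) and the blue boards at rows 118 and 243. Measuring the strip.

```bash
python3 - <<'E'
from h import *
np.set_printoptions(suppress=True,precision=4)
im=cv2.imread('pics/wb.png');h=cv2.cvtColor(im,cv2.COLOR_BGR2HSV)
m=cv2.inRange(h,(0,0,170),(180,45,255));m[:,:265]=0;m[:,370:]=0;m[270:]=0
cs,_=cv2.findContours(m,cv2.RETR_EXTERNAL,cv2.CHAIN_APPROX_NONE)
for k in cs:
    if cv2.contourArea(k)<150: continue
    r=cv2.minAreaRect(k);x,y,w,hh=cv2.boundingRect(k);z=.139 if 180<y<225 else .08
    P=onz('wb',cv2.boxPoints(r),z);e=P-np.roll(P,1,0);print(cv2.boundingRect(k),z,P.mean(0),[(np.linalg.norm(v).round(4),np.degrees(np.arctan2(v[1],v[0])).round(1)) for v in e])
    if z>.1: t=P.mean(0)
# height check: strip centre px in wrist vs top
print(tri('wb',[(315.5,212.5)],'top0',mp('t',0,[(71,155.5)])), 'ends',tri('wb',[(275,211.5),(356,213)],'top0',mp('t',0,[(26,147),(116,164)])),tri('wb',[(275,211.5),(356,213)],'scene0',mp('s',0,[(222,344),(127,314)])))
E
```

```text
(275, 242, 95, 28) 0.08 [0.4233 0.3356 0.08  ] [(np.float64(0.0244), np.float64(-13.5)), (np.float64(0.0792), np.float64(-102.0)), (np.float64(0.0244), np.float64(170.1)), (np.float64(0.0807), np.float64(78.0))]
(274, 207, 83, 12) 0.139 [0.4756 0.3305 0.139 ] [(np.float64(0.0564), np.float64(76.1)), (np.float64(0.0066), np.float64(-15.4)), (np.float64(0.056), np.float64(-103.9)), (np.float64(0.0066), np.float64(167.7))]
(283, 115, 71, 11) 0.08 [0.5332 0.3159 0.08  ] [(np.float64(0.0547), np.float64(75.7)), (np.float64(0.0066), np.float64(-15.6)), (np.float64(0.0544), np.float64(-104.3)), (np.float64(0.0066), np.float64(167.0))]
[[0.4748 0.3304 0.1359 0.0003]] ends [[0.4805 0.3583 0.1341 0.0013]
 [0.4692 0.3028 0.1367 0.0006]] [[0.4823 0.3584 0.1399 0.0029]
 [0.4697 0.3034 0.1394 0.0006]]
```

```bash
python3 - <<'E'
from h import *
plan((.4752,.3305,.16,-103.5),(.4752,.3305,.08,-103.5))
E
```

```text
at [0.4729 0.3314 0.2602] h -102.07 q6 2.22 F [ 0.  -0.4  1.2] open 0.998 grip 0.0 t 3.5
(0.4752, 0.3305, 0.16, -103.5) -> [0.0024 0.0004 0.1002] yaw 0.025 dist 0.1
(0.4752, 0.3305, 0.08, -103.5) -> [0.   0.   0.08] yaw 0.0 dist 0.08
```

Emit:
move_arm:
  plan:
    - {"x":0.002,"y":0,"z":0.04,"yaw":0.025,"fingers":0}
    - {"x":0.002,"y":0,"z":0.08,"yaw":0.025,"fingers":0}
    - {"x":0.002,"y":0,"z":0.1,"yaw":0.025,"fingers":0}
    - {"x":0.002,"y":0,"z":0.1,"yaw":0.025,"fingers":0}
    - {"x":0.002,"y":0,"z":0.1,"yaw":0.025,"fingers":0}

```text
time: 4.0
eef_pos: [0.4748, 0.3314, 0.1608]
tcp_rot: [0.993, -0.118, 0.0, 0.0]
contact_force: [-0.3, 0.7, 0.2]
opening: 1.005
finger_force: 0.0
```

Emit:
move_arm:
  plan:
    - {"x":0,"y":0,"z":0.03,"yaw":0,"fingers":0}
    - {"x":0,"y":0,"z":0.06,"yaw":0,"fingers":0}
    - {"x":0,"y":0,"z":0.08,"yaw":0,"fingers":0}
    - {"x":0,"y":0,"z":0.08,"yaw":0,"fingers":0}
    - {"x":0,"y":0,"z":0.08,"yaw":0,"fingers":0}

```text
time: 4.5
eef_pos: [0.4753, 0.3327, 0.0825]
tcp_rot: [0.993, -0.118, 0.001, -0.001]
contact_force: [0.2, -0.3, -0.3]
opening: 1.001
finger_force: 0.0
```

```bash
python3 - <<'E'
from h import *
plan((.4752,.3305,.08,-103.5))
E
```

```text
at [0.4753 0.3327 0.0825] h -103.54 q6 2.24 F [ 0.2 -0.3 -0.3] open 1.001 grip 0.0 t 4.5
(0.4752, 0.3305, 0.08, -103.5) -> [0.0004 0.0022 0.0025] yaw -0.001 dist 0.003
```

Correct 2 mm in y, then close gently and grip.

Emit:
move_arm:
  plan:
    - {"x":0,"y":0.002,"z":0.002,"yaw":0,"fingers":0}
    - {"x":0,"y":0.002,"z":0.002,"yaw":0,"fingers":0}
    - {"x":0,"y":0.002,"z":0.002,"yaw":0,"fingers":1}
    - {"x":0,"y":0.002,"z":0.002,"yaw":0,"fingers":1}
    - {"x":0,"y":0.002,"z":0.002,"yaw":0,"fingers":1}
  force: 30

```text
time: 5.0
eef_pos: [0.4735, 0.3306, 0.0791]
tcp_rot: [0.993, -0.118, 0.0, -0.0]
contact_force: [-0.3, -0.4, 2.4]
opening: 0.647
finger_force: 31.8
```

Emit:
move_arm:
  plan:
    - {"x":0,"y":0,"z":0,"yaw":0,"fingers":1}
    - {"x":0,"y":0,"z":0,"yaw":0,"fingers":1}
    - {"x":0,"y":0,"z":0,"yaw":0,"fingers":1}
    - {"x":0,"y":0,"z":0,"yaw":0,"fingers":1}
  force: 30

```text
time: 5.4
eef_pos: [0.4736, 0.3307, 0.0791]
tcp_rot: [0.993, -0.118, 0.0, -0.0]
contact_force: [-0.6, -0.3, 4.8]
opening: 0.65
finger_force: 32.2
```

Emit:
move_arm:
  plan:
    - {"x":0,"y":0,"z":-0.008,"yaw":0,"fingers":1}
    - {"x":0,"y":0,"z":-0.018,"yaw":0,"fingers":1}
    - {"x":0,"y":0,"z":-0.03,"yaw":0,"fingers":1}
    - {"x":0,"y":0,"z":-0.045,"yaw":0,"fingers":1}
    - {"x":0,"y":0,"z":-0.06,"yaw":0,"fingers":1}

```text
time: 5.9
eef_pos: [0.473, 0.3304, 0.1397]
tcp_rot: [0.993, -0.118, -0.0, -0.0]
contact_force: [-0.1, -0.6, -0.4]
opening: 0.653
finger_force: 32.6
```

Emit:
move_arm:
  plan:
    - {"x":0,"y":0,"z":-0.03,"yaw":0,"fingers":1}
    - {"x":0,"y":0,"z":-0.06,"yaw":0,"fingers":1}
    - {"x":0,"y":0,"z":-0.08,"yaw":0,"fingers":1}
    - {"x":0,"y":0,"z":-0.08,"yaw":0,"fingers":1}
    - {"x":0,"y":0,"z":-0.08,"yaw":0,"fingers":1}

```text
time: 6.4
eef_pos: [0.4731, 0.3304, 0.2188]
tcp_rot: [0.993, -0.118, 0.0, -0.0]
contact_force: [-0.2, 0.6, -2.2]
opening: 0.649
finger_force: 32.6
```

```bash
python3 - <<'E'
from h import *
shot('wrist','wl')
c=np.array([.540,.0212]);a=np.radians(-124.6);x=np.array([np.cos(a),np.sin(a)]);seat=c-.035*x;print('seat',seat,'x',x)
# grasp over seat, 20mm lower-end clearance
plan((.53,.2,.219,-70),(*(seat),.219,-34.6))
E
```

```text
seat [0.55987453 0.05000977] x [-0.56784375 -0.82313637]
at [0.4724 0.3301 0.2174] h -103.53 q6 2.24 F [-0.4  0.7 -2.3] open 0.651 grip 32.6 t 6.45
(0.53, 0.2, 0.219, -70) -> [ 0.0864  0.113  -0.0016] yaw -0.585 dist 0.142
(np.float64(0.5598745310768586), np.float64(0.05000977289870548), 0.219, -34.6) -> [-0.0232  0.1512  0.    ] yaw -0.618 dist 0.153
```

View pics/wl.png

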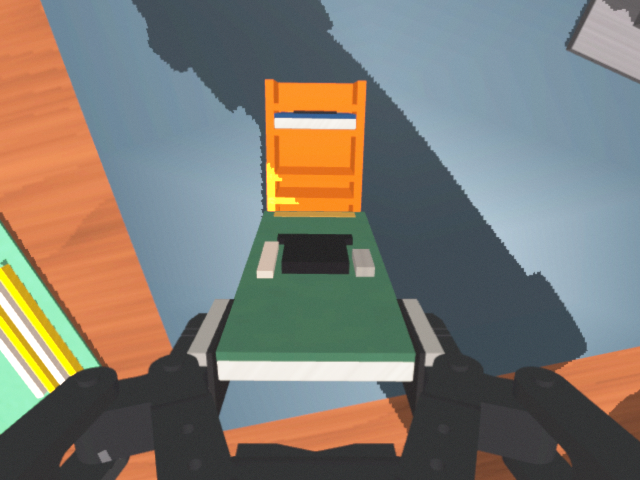

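The board is held upright and centred: its top edge is at (217–413, 370) and its lower end near (273–355, 214). I'm checking its tilt and offset in the hand while carrying it to the rest.

```bash
python3 - <<'E'
from h import *
K,D,T=cam('wl'); 
p=np.array([.4724,.3301,.2174]);F=frame(-103.53)
for n,z,uv in(('top front',.2783,[(217,361),(413,360)]),('top back',.2783,[(218,380),(413,380)]),('bottom front',.1483,[(273,212.5),(355,212.5)])):
    P=(onz('wl',uv,z)-p)@F; print(n,P.round(4).tolist())
E
```

```text
top front [[0.005, -0.0277, -0.0609], [0.0054, 0.0281, -0.0609]]
top back [[-0.0013, -0.0278, -0.0609], [-0.0012, 0.0286, -0.0609]]
bottom front [[0.0163, -0.0237, 0.0691], [0.0163, 0.0226, 0.0691]]
```

Emit:
move_arm:
  plan:
    - {"x":0.017,"y":0.023,"z":0,"yaw":-0.117,"fingers":1}
    - {"x":0.035,"y":0.046,"z":0,"yaw":-0.234,"fingers":1}
    - {"x":0.052,"y":0.069,"z":0,"yaw":-0.351,"fingers":1}
    - {"x":0.07,"y":0.092,"z":0,"yaw":-0.468,"fingers":1}
    - {"x":0.086,"y":0.113,"z":0,"yaw":-0.585,"fingers":1}

```text
time: 6.95
eef_pos: [0.5295, 0.199, 0.2158]
tcp_rot: [0.984, 0.176, -0.002, 0.0]
contact_force: [0.1, 0.7, -1.0]
opening: 0.646
finger_force: 32.7
```

Emit:
move_arm:
  plan:
    - {"x":-0.005,"y":0.03,"z":0,"yaw":-0.12,"fingers":1}
    - {"x":-0.01,"y":0.06,"z":0,"yaw":-0.24,"fingers":1}
    - {"x":-0.014,"y":0.09,"z":0,"yaw":-0.36,"fingers":1}
    - {"x":-0.019,"y":0.12,"z":0,"yaw":-0.48,"fingers":1}
    - {"x":-0.023,"y":0.151,"z":0,"yaw":-0.618,"fingers":1}

```text
time: 7.45
eef_pos: [0.5591, 0.0496, 0.2159]
tcp_rot: [0.884, 0.467, -0.002, -0.001]
contact_force: [-0.2, 1.0, -1.8]
opening: 0.653
finger_force: 32.7
```

Emit:
move_arm:
  plan:
    - {"x":0,"y":0,"z":0,"yaw":0,"fingers":1}
    - {"x":0,"y":0,"z":0,"yaw":0,"fingers":1}

```text
time: 7.65
eef_pos: [0.5594, 0.0502, 0.2163]
tcp_rot: [0.886, 0.464, -0.001, -0.001]
contact_force: [-0.4, 0.2, -1.2]
opening: 0.651
finger_force: 32.9
```

```bash
python3 - <<'E'
from h import *
plan((.55987,.05001,.219,-34.6))
E
```

```text
at [0.5594 0.0502 0.2163] h -34.77 q6 0.52 F [-0.4  0.2 -1.2] open 0.651 grip 32.9 t 7.65
(0.55987, 0.05001, 0.219, -34.6) -> [ 0.0001  0.0005 -0.0027] yaw -0.003 dist 0.003
```

Emit:
move_arm:
  plan:
    - {"x":-0.005,"y":0,"z":0.02,"yaw":0,"fingers":1}
    - {"x":-0.01,"y":0,"z":0.04,"yaw":0,"fingers":1}
    - {"x":-0.01,"y":0,"z":0.055,"yaw":0,"fingers":1}
    - {"x":-0.01,"y":0,"z":0.065,"yaw":0,"fingers":1}
    - {"x":-0.01,"y":0,"z":0.068,"yaw":0,"fingers":1}

```text
time: 8.15
eef_pos: [0.5537, 0.0432, 0.1485]
tcp_rot: [0.885, 0.465, -0.001, -0.001]
contact_force: [0.6, 0.7, -1.0]
opening: 0.648
finger_force: 32.8
```

Emit:
move_arm:
  plan:
    - {"x":0,"y":0,"z":0,"yaw":0,"fingers":1}
    - {"x":0,"y":0,"z":0,"yaw":0,"fingers":1}

```text
time: 8.35
eef_pos: [0.5554, 0.0426, 0.1513]
tcp_rot: [0.885, 0.465, 0.001, 0.0]
contact_force: [0.6, 0.2, -1.1]
opening: 0.651
finger_force: 32.8
```

```bash
python3 - <<'E'
from h import *
plan(); shot('scene','s1'); shot('wrist','w1')
im=cv2.imread('pics/s1.png');h=cv2.cvtColor(im,cv2.COLOR_BGR2HSV)
m=cv2.inRange(h,(60,40,20),(85,255,255));m[:,:270]=0;m[:,430:]=0
cs,_=cv2.findContours(m,cv2.RETR_EXTERNAL,cv2.CHAIN_APPROX_NONE)
for k in cs:
    if cv2.contourArea(k)>100: print(cv2.contourArea(k),cv2.boundingRect(k))
o=np.zeros((560,800,3),np.uint8)
o[:560,:400]=cv2.resize(im[140:300,290:404],(400,560),interpolation=cv2.INTER_CUBIC)
w=cv2.imread('pics/w1.png');o[:560,400:]=cv2.resize(w[100:429,198:433],(400,560),interpolation=cv2.INTER_CUBIC)
cv2.imwrite('pics/m1.png',o)
E
```

```text
at [0.5554 0.0426 0.1513] h -34.59 q6 0.5 F [ 0.6  0.2 -1.1] open 0.651 grip 32.8 t 8.35
1504.0 (335, 177, 28, 75)
```

View pics/m1.png

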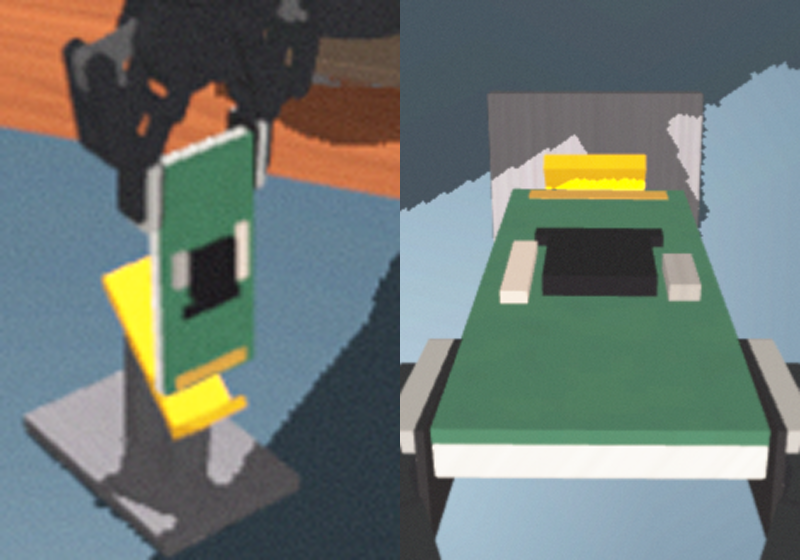

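The board is upright over the rest and not yet touching. In the scene crop its front face spans (163,160), (252,133), (252,358) and (172,392), and in the wrist crop its bottom edge is at row 189, just behind the ledge. Triangulating those corners.

```bash
python3 - <<'E'
from h import *
s=lambda L:[(290+u/3.509-.3,140+v/3.5-.3) for u,v in L]
w=lambda L:[(198+(u-400)*.5875-.2,100+v*.5875-.2) for u,v in L]
P=tri('w1',w([(508,189.5),(683,189.5),(432,445),(769,445)]),'s1',s([(252,358),(172,392),(252,133),(163,160)]))
c=np.array([.540,.0212]);a=np.radians(-124.6);F=np.array([[np.cos(a),np.sin(a)],[-np.sin(a),np.cos(a)]])
for p in P: print('rest coords',((p[:2]-c)@F.T).round(4),p[2:].round(4))
E
```

```text
rest coords [-0.0426 -0.0294] [0.0822 0.0005]
rest coords [-0.0454  0.0266] [0.0888 0.0033]
rest coords [-0.0332 -0.0275] [0.2132 0.0036]
rest coords [-0.0358  0.0267] [0.2188 0.0015]
```

Emit:
move_arm:
  plan:
    - {"x":-0.004,"y":0.001,"z":0.004,"yaw":0,"fingers":1}
    - {"x":-0.004,"y":0.001,"z":0.009,"yaw":0,"fingers":1}
    - {"x":-0.004,"y":0.001,"z":0.014,"yaw":0,"fingers":1}
    - {"x":-0.004,"y":0.001,"z":0.017,"yaw":0,"fingers":1}
    - {"x":-0.004,"y":0.001,"z":0.017,"yaw":0,"fingers":1}
  force: 25

```text
time: 8.95
eef_pos: [0.5528, 0.0386, 0.1325]
tcp_rot: [0.885, 0.465, -0.001, -0.0]
contact_force: [0.4, 0.3, -1.8]
opening: 0.651
finger_force: 32.9
```

Emit:
move_arm:
  plan:
    - {"x":0,"y":0,"z":0.001,"yaw":0,"fingers":1}
    - {"x":0,"y":0,"z":0.002,"yaw":0,"fingers":1}
    - {"x":0,"y":0,"z":0.003,"yaw":0,"fingers":1}

```text
time: 9.25
eef_pos: [0.5537, 0.0387, 0.1308]
tcp_rot: [0.885, 0.465, 0.001, 0.0]
contact_force: [-0.2, 1.4, 0.9]
opening: 0.652
finger_force: 33.0
```

```bash
python3 - <<'E'
from h import *
plan()
E
```

```text
at [0.5537 0.0387 0.1308] h -34.61 q6 0.49 F [-0.2  1.4  0.9] open 0.652 grip 33.0 t 9.25
```

Contact at the expected height. Start pivoting along the arc with a light grip.

Emit:
move_arm:
  plan:
    - {"x":-0.0045,"y":0,"z":0.0015,"yaw":0,"fingers":1}
    - {"x":-0.009,"y":0,"z":0.0023,"yaw":0,"fingers":1}
    - {"x":-0.014,"y":0,"z":0.0034,"yaw":0,"fingers":1}
    - {"x":-0.019,"y":0,"z":0.0049,"yaw":0,"fingers":1}
    - {"x":-0.0245,"y":0,"z":0.0068,"yaw":0,"fingers":1}
  force: 20

```text
time: 9.75
eef_pos: [0.5398, 0.0177, 0.1242]
tcp_rot: [0.885, 0.465, 0.001, 0.001]
contact_force: [1.4, 1.9, 4.5]
opening: 0.655
finger_force: 34.3
```

```bash
python3 - <<'E'
from h import *
plan(); shot('scene','s2'); shot('wrist','w2')
im=cv2.imread('pics/s2.png');w=cv2.imread('pics/w2.png')
o=np.zeros((560,800,3),np.uint8)
o[:560,:400]=cv2.resize(im[140:300,290:404],(400,560),interpolation=cv2.INTER_CUBIC)
o[:560,400:]=cv2.resize(w[100:429,198:433],(400,560),interpolation=cv2.INTER_CUBIC)
cv2.imwrite('pics/m2.png',o)
E
```

```text
at [0.5398 0.0177 0.1242] h -34.61 q6 0.45 F [1.4 1.9 4.5] open 0.655 grip 34.3 t 9.75
```

View pics/m2.png

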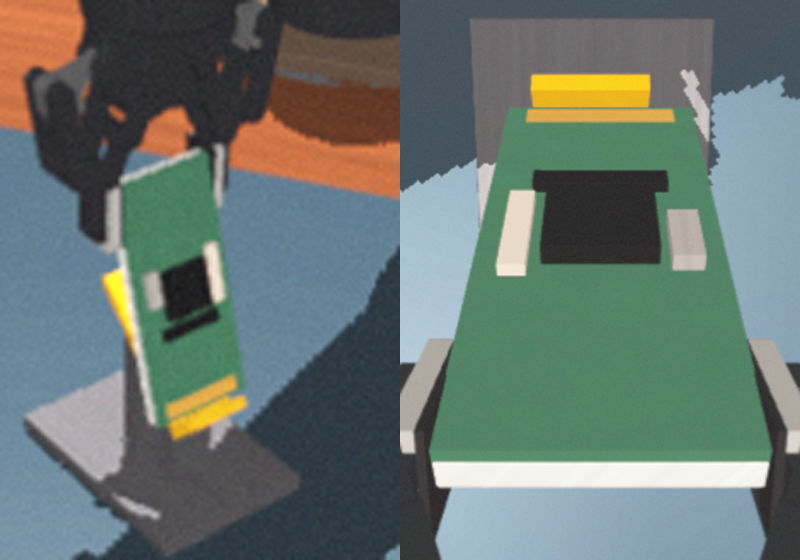

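The board is pivoting properly, its lower end in the ledge notch (scene crop about (205,400)) and centred on the ledge in the wrist crop (columns 508–692 against 531–650). Continue to 45°.

Emit:
move_arm:
  plan:
    - {"x":-0.0036,"y":0,"z":0.0016,"yaw":0,"fingers":1}
    - {"x":-0.0072,"y":0,"z":0.0034,"yaw":0,"fingers":1}
    - {"x":-0.0107,"y":0,"z":0.0053,"yaw":0,"fingers":1}
    - {"x":-0.0142,"y":0,"z":0.0074,"yaw":0,"fingers":1}
    - {"x":-0.0175,"y":0,"z":0.0097,"yaw":0,"fingers":1}

```text
time: 10.35
eef_pos: [0.529, 0.0037, 0.1134]
tcp_rot: [0.885, 0.465, -0.0, -0.0]
contact_force: [1.6, 2.9, 3.2]
opening: 0.652
finger_force: 34.3
```

Emit:
move_arm:
  plan:
    - {"x":-0.0033,"y":0,"z":0.0024,"yaw":0,"fingers":1}
    - {"x":-0.0065,"y":0,"z":0.005,"yaw":0,"fingers":1}
    - {"x":-0.0095,"y":0,"z":0.0077,"yaw":0,"fingers":1}
    - {"x":-0.0125,"y":0,"z":0.0106,"yaw":0,"fingers":1}
    - {"x":-0.0153,"y":0,"z":0.0136,"yaw":0,"fingers":1}

```text
time: 10.85
eef_pos: [0.5202, -0.0096, 0.1006]
tcp_rot: [0.885, 0.465, -0.001, 0.0]
contact_force: [-2.7, -2.8, 7.0]
opening: 0.649
finger_force: 34.6
```

```bash
python3 - <<'E'
from h import *
plan((*(np.array([.55987,.05001])+.0636*np.array([-.5678,-.8231])),.0997,-34.6))
shot('wrist','w3')
im=cv2.imread('pics/w3.png');h=cv2.cvtColor(im,cv2.COLOR_BGR2HSV)
m=cv2.inRange(h,(60,40,20),(85,255,255));k=max(cv2.findContours(m,0,1)[0],key=cv2.contourArea);print(cv2.approxPolyDP(cv2.convexHull(k),4,True).reshape(-1,2).tolist())
E
```

```text
at [ 0.5202 -0.0096  0.1006] h -34.56 q6 0.39 F [-2.7 -2.8  7. ] open 0.649 grip 34.6 t 10.85
(np.float64(0.52375792), np.float64(-0.002339160000000007), 0.0997, -34.6) -> [ 0.008  -0.0011  0.0009] yaw 0.001 dist 0.008
[[377, 91], [415, 384], [216, 385], [253, 91]]
```

```bash
cat >> h.py <<'E'
def pose(f,px,TL=(-28,65)):
    "px: top-left, top-right, bottom-right, bottom-left of the green face; face centre in world + tilt of long axis"
    K,D,T=cam(f); o=np.array([(-28,65,0),(28,65,0),(28,-65,0),(-28,-65,0)],float)/1e3
    ok,r,t=cv2.solvePnP(o,np.array(px,float),K,D); M=np.diag([1,-1,-1])@cv2.Rodrigues(r)[0]; M=T[:3,:3]@M; c=T[:3,:3]@(t.ravel()*[1,-1,-1])+T[:3,3]
    e=np.abs(cv2.projectPoints(o,r,t,K,D)[0].reshape(-1,2)-px).max()
    print('centre of face',c.round(4),'long',M[:,1].round(3),'elev',np.degrees(np.arcsin(M[2,1])).round(1),'wide',M[:,0].round(3),'head',np.degrees(np.arctan2(M[1,0],M[0,0])).round(1),'err',e.round(2)); return c,M
E
python3 - <<'E'
from h import *
c,M=pose('w3',[(216,385),(415,384),(377,91),(253,91)])
n=np.cross(M[:,0],M[:,1]); b=c-n*.005 if n[2]>0 else c+n*.005
x=np.array([-.5678,-.8231,0]);S=np.array([.55987,.05001,.055]);u=(x+[0,0,1])/2**.5;nn=(-x+[0,0,1])/2**.5
print('seat coords (up slope,out,lateral)',(b-S)@u,(b-S)@nn,(b-S)@np.array([.8231,-.5678,0]))
print('expected mid',S+.065*u+.005*nn)
E
```

```text
centre of face [0.5424 0.0223 0.1124] long [-0.35  -0.513  0.784] elev 51.6 wide [ 0.825 -0.565 -0.001] head -34.4 err 0.27
seat coords (up slope,out,lateral) 0.06431506717760078 0.012491947706798914 0.00140044411840963
expected mid [0.53578029 0.01508882 0.10449747]
```

Emit:
move_arm:
  plan:
    - {"x":-0.001,"y":0,"z":0.001,"yaw":0,"fingers":1}
    - {"x":-0.002,"y":0,"z":0.002,"yaw":0,"fingers":1}
    - {"x":-0.003,"y":0,"z":0.003,"yaw":0,"fingers":1}
    - {"x":-0.004,"y":0,"z":0.004,"yaw":0,"fingers":1}
    - {"x":-0.005,"y":0,"z":0.005,"yaw":0,"fingers":1}

```text
time: 11.4
eef_pos: [0.5173, -0.0138, 0.0956]
tcp_rot: [0.885, 0.465, -0.001, 0.001]
contact_force: [-1.1, -1.6, 5.6]
opening: 0.651
finger_force: 34.6
```

```bash
cat >> h.py <<'E'
def chk(f):
    plan(); shot('wrist',f)
    im=cv2.imread(f'pics/{f}.png');h=cv2.cvtColor(im,cv2.COLOR_BGR2HSV)
    m=cv2.inRange(h,(60,40,20),(85,255,255));k=max(cv2.findContours(m,0,1)[0],key=cv2.contourArea);q=cv2.approxPolyDP(cv2.convexHull(k),4,True).reshape(-1,2);print(q.tolist())
    if len(q)!=4: return
    q=q[np.argsort(q[:,1])]; b=q[:2][np.argsort(q[:2,0])];t=q[2:][np.argsort(q[2:,0])]
    c,M=pose(f,[t[0],t[1],b[1],b[0]]); n=np.cross(M[:,0],M[:,1]);n*=np.sign(n[2]);return c-n*.005,M
def rest(r):
    b,M=r;x=np.array([-.5678,-.8231,0]);S=np.array([.55987,.05001,.055]);u=(x+[0,0,1])/2**.5;nn=(-x+[0,0,1])/2**.5
    print('seat coords (up slope,out,lateral)',((b-S)@u).round(4),((b-S)@nn).round(4),((b-S)@np.array([.8231,-.5678,0])).round(4))
E
python3 - <<'E'
from h import *
rest(chk('w4'))
E
```

```text
at [ 0.5173 -0.0138  0.0956] h -34.57 q6 0.38 F [-1.1 -1.6  5.6] open 0.651 grip 34.6 t 11.4
[[379, 78], [415, 387], [216, 387], [251, 78]]
centre of face [0.5409 0.0199 0.1102] long [-0.377 -0.55   0.745] elev 48.2 wide [ 0.824 -0.567 -0.002] head -34.6 err 0.16
seat coords (up slope,out,lateral) 0.0644 0.0089 0.0015
```

Emit:
move_arm:
  plan:
    - {"x":-0.001,"y":0,"z":0.001,"yaw":0,"fingers":1}
    - {"x":-0.002,"y":0,"z":0.002,"yaw":0,"fingers":1}
    - {"x":-0.003,"y":0,"z":0.003,"yaw":0,"fingers":1}
    - {"x":-0.004,"y":0,"z":0.004,"yaw":0,"fingers":1}
    - {"x":-0.004,"y":0,"z":0.004,"yaw":0,"fingers":1}

```text
time: 11.95
eef_pos: [0.5149, -0.017, 0.0912]
tcp_rot: [0.885, 0.465, -0.001, 0.0]
contact_force: [-2.0, -1.6, 5.4]
opening: 0.648
finger_force: 34.7
```

```bash
python3 - <<'E'
from h import *
rest(chk('w5'))
E
```

```text
at [ 0.5149 -0.017   0.0912] h -34.58 q6 0.38 F [-2.  -1.6  5.4] open 0.648 grip 34.7 t 11.95
[[381, 67], [416, 388], [216, 389], [249, 68]]
centre of face [0.5396 0.0183 0.1083] long [-0.393 -0.576  0.716] elev 45.8 wide [ 0.828 -0.561  0.003] head -34.1 err 0.1
seat coords (up slope,out,lateral) 0.0643 0.0061 0.0014
```

Emit:
move_arm:
  plan:
    - {"x":-0.0007,"y":0,"z":0.0007,"yaw":0,"fingers":1}
    - {"x":-0.0014,"y":0,"z":0.0014,"yaw":0,"fingers":1}
    - {"x":-0.002,"y":0,"z":0.002,"yaw":0,"fingers":1}
    - {"x":-0.002,"y":0,"z":0.002,"yaw":0,"fingers":1}

```text
time: 12.4
eef_pos: [0.5138, -0.0185, 0.0892]
tcp_rot: [0.885, 0.465, -0.001, 0.0]
contact_force: [-1.6, -1.8, 5.0]
opening: 0.647
finger_force: 34.8
```

```bash
python3 - <<'E'
from h import *
rest(chk('w6'))
E
```

```text
at [ 0.5138 -0.0185  0.0892] h -34.58 q6 0.37 F [-1.6 -1.8  5. ] open 0.647 grip 34.8 t 12.4
[[382, 62], [415, 390], [216, 390], [249, 62]]
centre of face [0.539  0.0173 0.1072] long [-0.408 -0.593  0.695] elev 44.0 wide [ 0.824 -0.567 -0.   ] head -34.5 err 0.51
seat coords (up slope,out,lateral) 0.0643 0.0045 0.0014
```

Emit:
move_arm:
  plan:
    - {"x":-0.0007,"y":0,"z":0.0007,"yaw":0,"fingers":1}
    - {"x":-0.0015,"y":0,"z":0.0015,"yaw":0,"fingers":1}
    - {"x":-0.0015,"y":0,"z":0.0015,"yaw":0,"fingers":1}

```text
time: 12.75
eef_pos: [0.5138, -0.0186, 0.0889]
tcp_rot: [0.885, 0.465, 0.0, -0.0]
contact_force: [-2.3, 2.5, 9.8]
opening: 0.65
finger_force: 35.1
```

```bash
python3 - <<'E'
from h import *
rest(chk('w7'))
E
```

```text
at [ 0.5138 -0.0186  0.0889] h -34.59 q6 0.37 F [-2.3  2.5  9.8] open 0.65 grip 35.1 t 12.75
[[381, 62], [415, 390], [216, 390], [248, 63]]
centre of face [0.5387 0.0172 0.107 ] long [-0.406 -0.595  0.694] elev 44.0 wide [ 0.827 -0.562  0.002] head -34.2 err 0.53
seat coords (up slope,out,lateral) 0.0643 0.0042 0.0012
```

```bash
python3 - <<'E'
from h import *
for f in('w2','w7'):
    im=cv2.imread(f'pics/{f}.png');h=cv2.cvtColor(im,cv2.COLOR_BGR2HSV)
    for nm,a,b in(('yel',(20,150,100),(32,255,255)),('orange',(12,100,100),(20,255,255)),('green',(60,40,20),(85,255,255))):
        m=cv2.inRange(h,a,b)
        for k in cv2.findContours(m,0,1)[0]:
            if cv2.contourArea(k)>80: print(f,nm,cv2.contourArea(k),cv2.approxPolyDP(cv2.convexHull(k),3,True).reshape(-1,2).tolist()[:6])
E
```

```text
w2 yel 1230.0 [[344, 144], [343, 162], [276, 162], [275, 144]]
w2 orange 422.5 [[358, 168], [273, 170], [273, 165]]
w2 green 31419.0 [[368, 163], [406, 315], [415, 371], [216, 371], [225, 315], [262, 163]]
w2 green 9689.5 [[638, 155], [639, 354], [540, 245], [548, 233]]
w7 yel 1249.5 [[368, 68], [368, 78], [262, 77], [263, 66]]
w7 yel 1390.5 [[353, 45], [352, 61], [267, 61], [267, 45]]
w7 orange 1128.0 [[369, 77], [262, 78], [264, 65], [366, 65]]
w7 green 3787.0 [[639, 263], [581, 194], [584, 186], [639, 138]]
w7 green 52983.5 [[381, 62], [415, 390], [216, 390], [248, 63]]
```

The board lies flush on the slope but sits about 2.2 mm off centre in +y. Unload slightly, shift, and press back.

Emit:
move_arm:
  plan:
    - {"x":0.0015,"y":0,"z":-0.0015,"yaw":0,"fingers":1}
    - {"x":0.002,"y":-0.001,"z":-0.003,"yaw":0,"fingers":1}
    - {"x":0.002,"y":-0.0022,"z":-0.003,"yaw":0,"fingers":1}
    - {"x":0.001,"y":-0.0022,"z":-0.0015,"yaw":0,"fingers":1}
    - {"x":0,"y":-0.0022,"z":0,"yaw":0,"fingers":1}

```text
time: 13.3
eef_pos: [0.512, -0.0173, 0.0889]
tcp_rot: [0.885, 0.465, 0.0, -0.001]
contact_force: [-3.5, 2.9, 14.2]
opening: 0.648
finger_force: 35.4
```

```bash
cat >> h.py <<'E'
def lat(f):
    h=cv2.cvtColor(cv2.imread(f'pics/{f}.png'),cv2.COLOR_BGR2HSV)
    for nm,a,b in(('yel',(20,150,100),(32,255,255)),('green',(60,40,20),(85,255,255))):
        for k in cv2.findContours(cv2.inRange(h,a,b),0,1)[0]:
            if cv2.contourArea(k)>500: print(nm,cv2.approxPolyDP(cv2.convexHull(k),3,True).reshape(-1,2).tolist())
E
python3 - <<'E'
from h import *
rest(chk('w8'));lat('w8')
E
```

```text
at [ 0.512  -0.0173  0.0889] h -34.61 q6 0.37 F [-3.5  2.9 14.2] open 0.648 grip 35.4 t 13.3
[[382, 62], [416, 389], [216, 390], [248, 63]]
centre of face [0.5372 0.0186 0.1073] long [-0.404 -0.592  0.698] elev 44.3 wide [ 0.827 -0.562  0.003] head -34.2 err 0.12
seat coords (up slope,out,lateral) 0.0643 0.0046 -0.0008
yel [[368, 68], [368, 78], [262, 77], [263, 66]]
yel [[272, 45], [358, 45], [358, 61], [272, 61]]
green [[639, 258], [584, 192], [639, 141]]
green [[382, 62], [416, 389], [216, 390], [248, 63]]
```

Centred now (ledge and board both at column 315). Ease the load and release.

Emit:
move_arm:
  plan:
    - {"x":0,"y":0,"z":-0.001,"yaw":0,"fingers":1}
    - {"x":0,"y":0,"z":-0.001,"yaw":0,"fingers":0.3}
    - {"x":0,"y":0,"z":-0.001,"yaw":0,"fingers":0.15}
    - {"x":0,"y":0,"z":-0.001,"yaw":0,"fingers":0}
    - {"x":0,"y":0,"z":-0.001,"yaw":0,"fingers":0}

```text
time: 13.85
eef_pos: [0.5112, -0.0176, 0.0881]
tcp_rot: [0.885, 0.465, -0.001, -0.0]
contact_force: [-0.1, 0.1, 0.7]
opening: 1.0
finger_force: 0.0
```

Emit:
move_arm:
  plan:
    - {"x":0,"y":0,"z":0,"yaw":0,"fingers":0}
    - {"x":0,"y":0,"z":0,"yaw":0,"fingers":0}
    - {"x":0,"y":0,"z":0,"yaw":0,"fingers":0}

```text
time: 14.15
eef_pos: [0.5117, -0.0177, 0.0887]
tcp_rot: [0.885, 0.465, -0.0, -0.0]
contact_force: [-0.5, -0.1, -0.1]
opening: 0.998
finger_force: 0.0
```

```bash
python3 - <<'E'
from h import *
rest(chk('w9'));lat('w9')
E
```

```text
at [ 0.5117 -0.0177  0.0887] h -34.61 q6 0.37 F [-0.5 -0.1 -0.1] open 0.998 grip 0.0 t 14.15
[[382, 61], [416, 388], [214, 388], [248, 61]]
centre of face [0.5373 0.019  0.1076] long [-0.403 -0.586  0.703] elev 44.7 wide [ 0.823 -0.567 -0.001] head -34.6 err 0.1
seat coords (up slope,out,lateral) 0.0643 0.0051 -0.001
yel [[369, 75], [262, 76], [263, 64], [367, 64]]
yel [[358, 60], [273, 60], [271, 52], [273, 43], [357, 43]]
green [[639, 257], [585, 193], [588, 185], [639, 141]]
green [[382, 61], [416, 388], [214, 388], [248, 61]]
```

Released and stable: 64 mm up the slope, 5 mm out, elevation 45°. The pads slid along the board during the pivot, so I'm shifting the hand along tool x and regripping near the board's centre.

Emit:
move_arm:
  plan:
    - {"x":0.005,"y":0,"z":0,"yaw":0,"fingers":0}
    - {"x":0.013,"y":0,"z":0,"yaw":0,"fingers":0}
    - {"x":0.022,"y":0,"z":0,"yaw":0,"fingers":0}
    - {"x":0.03,"y":0,"z":0,"yaw":0,"fingers":0}
    - {"x":0.034,"y":0,"z":0,"yaw":0,"fingers":0}

```text
time: 14.7
eef_pos: [0.5316, 0.0112, 0.0888]
tcp_rot: [0.885, 0.465, 0.0, -0.0]
contact_force: [-0.0, 0.0, -0.0]
opening: 1.001
finger_force: 0.0
```

Emit:
move_arm:
  plan:
    - {"x":0,"y":0,"z":0,"yaw":0,"fingers":0}
    - {"x":0,"y":0,"z":0,"yaw":0,"fingers":0}
    - {"x":0,"y":0,"z":0,"yaw":0,"fingers":0}

```text
time: 15.0
eef_pos: [0.5309, 0.0102, 0.0887]
tcp_rot: [0.885, 0.465, -0.0, -0.0]
contact_force: [-0.2, 0.1, 0.6]
opening: 0.999
finger_force: 0.0
```

```bash
python3 - <<'E'
from h import *
rest(chk('w10'));lat('w10')
E
```

```text
at [0.5309 0.0102 0.0887] h -34.61 q6 0.43 F [-0.2  0.1  0.6] open 0.999 grip 0.0 t 15.0
[[378, 143], [406, 458], [224, 458], [252, 143]]
centre of face [0.5386 0.021  0.1004] long [-0.379 -0.55   0.744] elev 48.1 wide [ 0.823 -0.568 -0.001] head -34.6 err 2.32
seat coords (up slope,out,lateral) 0.0578 0.0017 -0.001
yel [[366, 161], [265, 160], [266, 147], [364, 147]]
yel [[354, 143], [274, 141], [275, 127], [356, 127]]
green [[639, 319], [575, 246], [639, 188]]
green [[378, 143], [406, 458], [224, 458], [252, 143]]
```

Emit:
move_arm:
  plan:
    - {"x":0,"y":0,"z":0,"yaw":0,"fingers":1}
    - {"x":0,"y":0,"z":0,"yaw":0,"fingers":1}
    - {"x":0,"y":0,"z":0,"yaw":0,"fingers":1}
    - {"x":0,"y":0,"z":0,"yaw":0,"fingers":1}
    - {"x":0,"y":0,"z":0,"yaw":0,"fingers":1}
  force: 40

```text
time: 15.55
eef_pos: [0.5311, 0.0101, 0.0892]
tcp_rot: [0.885, 0.465, -0.0, 0.0]
contact_force: [-1.7, -0.8, 3.4]
opening: 0.636
finger_force: 42.6
```

Emit:
move_arm:
  plan:
    - {"x":0.002,"y":0,"z":-0.006,"yaw":0,"fingers":1}
    - {"x":0.004,"y":0,"z":-0.014,"yaw":0,"fingers":1}
    - {"x":0.006,"y":0,"z":-0.024,"yaw":0,"fingers":1}
    - {"x":0.006,"y":0,"z":-0.036,"yaw":0,"fingers":1}
    - {"x":0.006,"y":0,"z":-0.05,"yaw":0,"fingers":1}

```text
time: 16.05
eef_pos: [0.5344, 0.0154, 0.1397]
tcp_rot: [0.885, 0.465, -0.0, -0.0]
contact_force: [0.5, -0.1, -2.1]
opening: 0.636
finger_force: 42.5
```

```bash
python3 - <<'E'
from h import *
shot('scene','s3');r=chk('w11');lat('w11')
E
```

```text
at [0.5363 0.0151 0.1429] h -34.59 q6 0.44 F [1.8 0.2 0.5] open 0.641 grip 42.6 t 16.1
[[379, 144], [406, 436], [400, 456], [231, 456], [225, 436], [252, 144]]
yel [[366, 158], [265, 161], [266, 148], [365, 148]]
yel [[344, 142], [280, 143], [280, 136], [342, 135]]
green [[379, 144], [406, 436], [400, 456], [231, 456], [225, 436], [252, 144]]
green [[632, 140], [639, 141], [639, 352], [528, 232]]
```

```bash
cat >> h.py <<'E'
def low(f):
    "lower edge of the green face in the tool frame from its two corners and the 56 mm width"
    h=cv2.cvtColor(cv2.imread(f'pics/{f}.png'),cv2.COLOR_BGR2HSV)
    k=max([k for k in cv2.findContours(cv2.inRange(h,(60,40,20),(85,255,255)),0,1)[0] if cv2.boundingRect(k)[0]<320<sum(cv2.boundingRect(k)[::2])],key=cv2.contourArea)
    q=cv2.convexHull(k).reshape(-1,2);m=q[:,1].min();b=q[q[:,1]<m+3]
    a=[(b[:,0].min(),m),(b[:,0].max(),m)]
    K,D,T=cam(f); p=cv2.undistortPoints(np.array(a,float).reshape(-1,1,2),K,D).reshape(-1,2); d=.056/(np.linalg.norm(p[1]-p[0])*(1+1/127))
    X=np.c_[p[:,0],-p[:,1],-np.ones(2)]*d; M=np.array(ctrl.camera_model('wrist')['tool_from_camera']); P=X@M[:3,:3].T+M[:3,3]
    print(f,a,'low edge tool',P.round(4).tolist()); return P.mean(0)
E
python3 - <<'E'
from h import *
for f in('w9','w10','w11'): low(f)
plan((.545,-.08,.18,-50),(.54,-.18,.18,-65),(.5379,-.281,.16,-75.8))
E
```

```text
w9 [(np.int32(248), np.int32(61)), (np.int32(383), np.int32(61))] low edge tool [[0.0907, -0.0274, 0.0241], [0.0907, 0.0281, 0.0241]]
w10 [(np.int32(252), np.int32(143)), (np.int32(379), np.int32(143))] low edge tool [[0.0573, -0.0274, 0.026], [0.0574, 0.0282, 0.026]]
w11 [(np.int32(252), np.int32(144)), (np.int32(379), np.int32(144))] low edge tool [[0.0569, -0.0274, 0.0259], [0.0569, 0.0282, 0.0259]]
at [0.5365 0.015  0.1421] h -34.6 q6 0.44 F [ 0.1  0.1 -1. ] open 0.636 grip 42.6 t 16.15
(0.545, -0.08, 0.18, -50) -> [-0.0734  0.0609 -0.0379] yaw 0.269 dist 0.103
(0.54, -0.18, 0.18, -65) -> [-0.0681  0.0734  0.    ] yaw 0.262 dist 0.1
(0.5379, -0.281, 0.16, -75.8) -> [-0.0446  0.0906  0.02  ] yaw 0.188 dist 0.103
```

Emit:
move_arm:
  plan:
    - {"x":-0.015,"y":0.012,"z":-0.008,"yaw":0.054,"fingers":1}
    - {"x":-0.029,"y":0.024,"z":-0.015,"yaw":0.108,"fingers":1}
    - {"x":-0.044,"y":0.037,"z":-0.023,"yaw":0.161,"fingers":1}
    - {"x":-0.059,"y":0.049,"z":-0.03,"yaw":0.215,"fingers":1}
    - {"x":-0.0734,"y":0.061,"z":-0.038,"yaw":0.269,"fingers":1}

```text
time: 16.65
eef_pos: [0.5427, -0.0805, 0.1768]
tcp_rot: [0.94, 0.341, -0.0, -0.0]
contact_force: [0.5, 0.9, -1.6]
opening: 0.638
finger_force: 42.6
```

Emit:
move_arm:
  plan:
    - {"x":-0.014,"y":0.015,"z":0,"yaw":0.052,"fingers":1}
    - {"x":-0.027,"y":0.029,"z":0,"yaw":0.105,"fingers":1}
    - {"x":-0.041,"y":0.044,"z":0,"yaw":0.157,"fingers":1}
    - {"x":-0.054,"y":0.059,"z":0,"yaw":0.21,"fingers":1}
    - {"x":-0.068,"y":0.073,"z":0,"yaw":0.262,"fingers":1}

```text
time: 17.15
eef_pos: [0.5375, -0.1802, 0.1766]
tcp_rot: [0.977, 0.215, -0.0, -0.0]
contact_force: [-0.2, -0.1, -0.6]
opening: 0.638
finger_force: 42.6
```

Emit:
move_arm:
  plan:
    - {"x":-0.009,"y":0.018,"z":0.004,"yaw":0.038,"fingers":1}
    - {"x":-0.018,"y":0.036,"z":0.008,"yaw":0.075,"fingers":1}
    - {"x":-0.027,"y":0.054,"z":0.012,"yaw":0.113,"fingers":1}
    - {"x":-0.036,"y":0.073,"z":0.016,"yaw":0.15,"fingers":1}
    - {"x":-0.0446,"y":0.0906,"z":0.02,"yaw":0.188,"fingers":1}

```text
time: 17.65
eef_pos: [0.5355, -0.2819, 0.1563]
tcp_rot: [0.993, 0.122, -0.0, -0.0]
contact_force: [0.2, 0.5, -2.1]
opening: 0.638
finger_force: 42.6
```

Emit:
move_arm:
  plan:
    - {"x":0,"y":0,"z":0,"yaw":0,"fingers":1}
    - {"x":0,"y":0,"z":0,"yaw":0,"fingers":1}
    - {"x":0,"y":0,"z":0,"yaw":0,"fingers":1}

```text
time: 17.95
eef_pos: [0.5357, -0.28, 0.1567]
tcp_rot: [0.992, 0.124, -0.0, -0.0]
contact_force: [-0.1, 0.2, -1.9]
opening: 0.642
finger_force: 42.7
```

```bash
python3 - <<'E'
from h import *
plan((.5379,-.281,.1,-75.8));shot('wrist','w12');low('w12')
h=cv2.cvtColor(cv2.imread('pics/w12.png'),cv2.COLOR_BGR2HSV)
for k in cv2.findContours(cv2.inRange(h,(0,150,80),(4,255,255)),0,1)[0]:
    if cv2.contourArea(k)>80:
        r=cv2.minAreaRect(k);b=cv2.boxPoints(r);P=onz('w12',b,.07);print(cv2.boundingRect(k),P[:,:2].round(4).tolist(),P.mean(0).round(4))
E
```

```text
at [ 0.5357 -0.28    0.1567] h -75.79 q6 0.67 F [-0.1  0.2 -1.9] open 0.642 grip 42.7 t 17.95
(0.5379, -0.281, 0.1, -75.8) -> [0.0019 0.0015 0.0567] yaw 0.0 dist 0.057
w12 [(np.int32(252), np.int32(144)), (np.int32(379), np.int32(144))] low edge tool [[0.0573, -0.0271, 0.0259], [0.0573, 0.0285, 0.0259]]
```

Emit:
move_arm:
  plan:
    - {"x":0.001,"y":0.001,"z":0.015,"yaw":0,"fingers":1}
    - {"x":0.002,"y":0.001,"z":0.03,"yaw":0,"fingers":1}
    - {"x":0.002,"y":0.001,"z":0.045,"yaw":0,"fingers":1}
    - {"x":0.002,"y":0.001,"z":0.058,"yaw":0,"fingers":1}
    - {"x":0.002,"y":0.001,"z":0.062,"yaw":0,"fingers":1}
  force: 30

```text
time: 18.5
eef_pos: [0.5367, -0.2798, 0.0918]
tcp_rot: [0.992, 0.123, -0.001, -0.002]
contact_force: [0.6, 0.4, 0.2]
opening: 0.632
finger_force: 42.7
```

Emit:
move_arm:
  plan:
    - {"x":0,"y":0,"z":0.001,"yaw":0,"fingers":1}
    - {"x":0,"y":0,"z":0.002,"yaw":0,"fingers":1}
    - {"x":0,"y":0,"z":0.003,"yaw":0,"fingers":1}

```text
time: 18.8
eef_pos: [0.5382, -0.2813, 0.0925]
tcp_rot: [0.992, 0.124, 0.0, 0.001]
contact_force: [-0.1, 1.0, -1.1]
opening: 0.636
finger_force: 42.7
```

```bash
python3 - <<'E'
from h import *
plan((.5379,-.2815,.0871,-75.8));shot('wrist','w13');low('w13')
E
```

```text
at [ 0.5382 -0.2813  0.0925] h -75.8 q6 0.67 F [-0.1  1.  -1.1] open 0.636 grip 42.7 t 18.8
(0.5379, -0.2815, 0.0871, -75.8) -> [-0.0004  0.0001  0.0054] yaw 0.0 dist 0.005
w13 [(np.int32(252), np.int32(143)), (np.int32(379), np.int32(143))] low edge tool [[0.0577, -0.0271, 0.026], [0.0577, 0.0285, 0.026]]
```

Emit:
move_arm:
  plan:
    - {"x":0,"y":0,"z":0.003,"yaw":0,"fingers":1}
    - {"x":0,"y":0,"z":0.0055,"yaw":0,"fingers":1}
    - {"x":-0.002,"y":0,"z":0.0075,"yaw":0,"fingers":1}
    - {"x":-0.0036,"y":0,"z":0.009,"yaw":0,"fingers":1}
    - {"x":-0.0052,"y":0,"z":0.011,"yaw":0,"fingers":1}
  force: 20

```text
time: 19.35
eef_pos: [0.5334, -0.2828, 0.0817]
tcp_rot: [0.992, 0.124, 0.001, 0.001]
contact_force: [1.0, 0.4, 4.4]
opening: 0.636
finger_force: 44.8
```

```bash
python3 - <<'E'
from h import *
plan();shot('wrist','w14');low('w14')
E
```

```text
at [ 0.5334 -0.2828  0.0817] h -75.81 q6 0.67 F [1.  0.4 4.4] open 0.636 grip 44.8 t 19.35
w14 [(np.int32(247), np.int32(121)), (np.int32(384), np.int32(121))] low edge tool [[0.0675, -0.0271, 0.0145], [0.0675, 0.0285, 0.0145]]
```

Emit:
move_arm:
  plan:
    - {"x":-0.0024,"y":0,"z":0.003,"yaw":0,"fingers":1}
    - {"x":-0.0046,"y":0,"z":0.0062,"yaw":0,"fingers":1}
    - {"x":-0.006,"y":0,"z":0.0085,"yaw":0,"fingers":1}
    - {"x":-0.0072,"y":0,"z":0.0108,"yaw":0,"fingers":1}
    - {"x":-0.0083,"y":0,"z":0.013,"yaw":0,"fingers":1}

```text
time: 19.9
eef_pos: [0.5245, -0.2843, 0.0677]
tcp_rot: [0.992, 0.124, -0.0, -0.0]
contact_force: [-0.4, 0.7, 5.3]
opening: 0.637
finger_force: 50.1
```

```bash
python3 - <<'E'
from h import *
plan();shot('wrist','w15');low('w15')
E
```

```text
at [ 0.5245 -0.2843  0.0677] h -75.8 q6 0.66 F [-0.4  0.7  5.3] open 0.637 grip 50.1 t 19.9
w15 [(np.int32(238), np.int32(88)), (np.int32(393), np.int32(88))] low edge tool [[0.0796, -0.0271, -0.0032], [0.0796, 0.0285, -0.0032]]
```

Emit:
move_arm:
  plan:
    - {"x":-0.0015,"y":0,"z":0.0035,"yaw":0,"fingers":1}
    - {"x":-0.003,"y":0,"z":0.007,"yaw":0,"fingers":1}
    - {"x":-0.004,"y":0,"z":0.0095,"yaw":0,"fingers":1}
    - {"x":-0.005,"y":0,"z":0.012,"yaw":0,"fingers":1}
    - {"x":-0.0055,"y":0,"z":0.014,"yaw":0,"fingers":1}

```text
time: 20.45
eef_pos: [0.5186, -0.286, 0.0538]
tcp_rot: [0.992, 0.124, -0.001, 0.0]
contact_force: [-1.5, -2.5, 6.4]
opening: 0.639
finger_force: 53.3
```

```bash
python3 - <<'E'
from h import *
plan();shot('wrist','w16');low('w16');shot('scene','s4');shot('top','t4')
E
```

```text
at [ 0.5186 -0.286   0.0538] h -75.79 q6 0.65 F [-1.5 -2.5  6.4] open 0.639 grip 53.3 t 20.45
w16 [(np.int32(226), np.int32(62)), (np.int32(405), np.int32(62))] low edge tool [[0.0866, -0.0271, -0.0229], [0.0867, 0.0285, -0.0229]]
```

```bash
cat >> h.py <<'E'
FC=np.array([.532,-.2825]);FA=np.radians(14.3)
def fr2w(X,Y,Z): return np.r_[FC+X*np.array([np.cos(FA),np.sin(FA)])+Y*np.array([-np.sin(FA),np.cos(FA)]),Z]
def w2fr(P): d=P[:2]-FC; return np.r_[d@[np.cos(FA),np.sin(FA)],d@[-np.sin(FA),np.cos(FA)],P[2]].round(4)
def rails(f,dbg=False):
    h=cv2.cvtColor(cv2.imread(f'pics/{f}.png'),cv2.COLOR_BGR2HSV); m=cv2.inRange(h,(0,0,150),(180,50,255))
    for k in cv2.findContours(m,0,1)[0]:
        if cv2.contourArea(k)>100 and cv2.boundingRect(k)[1]<330:
            b=cv2.boxPoints(cv2.minAreaRect(k)); P=onz(f,b,.07); print('white',cv2.boundingRect(k),[w2fr(p)[:2].tolist() for p in P])
    print('expected rail corners px',proj(f,[fr2w(X,Y,.07) for X in(.034,.046) for Y in(-.05,-.028,.028,.05)]).round(0).tolist())
E
python3 - <<'E'
from h import *
rails('w16')
h=cv2.cvtColor(cv2.imread('pics/t4.png'),cv2.COLOR_BGR2HSV)
for k in cv2.findContours(cv2.inRange(h,(60,40,20),(85,255,255)),0,1)[0]:
    x,y,w,hh=cv2.boundingRect(k)
    if cv2.contourArea(k)>30 and 400<x<520 and 200<y<320:
        q=cv2.approxPolyDP(cv2.convexHull(k),2,True).reshape(-1,2); print(q.tolist(),[w2fr(p).tolist() for p in onz('t4',q,.078)])
E
```

```text
white (362, 266, 24, 54) [[-0.0193, -0.0186], [0.0029, -0.0183], [0.0026, -0.0267], [-0.0195, -0.0273]]
white (247, 234, 22, 91) [[0.0151, 0.0243], [0.0153, 0.0171], [-0.0214, 0.0174], [-0.0216, 0.025]]
white (401, 148, 59, 151) [[-0.0103, -0.0323], [0.0465, -0.0309], [0.0458, -0.0502], [-0.0111, -0.0537]]
white (139, 141, 27, 44) [[0.0466, 0.0603], [0.0484, 0.056], [0.034, 0.051], [0.0321, 0.0554]]
white (156, 124, 75, 188) [[0.0509, 0.0563], [0.0584, 0.0331], [-0.0061, 0.0142], [-0.0158, 0.0402]]
expected rail corners px [[456.0, 182.0], [393.0, 182.0], [233.0, 182.0], [171.0, 183.0], [459.0, 148.0], [395.0, 148.0], [231.0, 148.0], [167.0, 148.0]]
[[460, 227], [467, 246], [453, 263], [446, 265], [434, 233]] [[0.0702, -0.0274, 0.078], [0.0291, -0.0292, 0.078], [0.0028, 0.0088, 0.078], [0.0023, 0.0237, 0.078], [0.0712, 0.0279, 0.078]]
```

Emit:
move_arm:
  plan:
    - {"x":-0.002,"y":0,"z":0,"yaw":0,"fingers":1}
    - {"x":-0.004,"y":0,"z":0,"yaw":0,"fingers":1}
    - {"x":-0.006,"y":0,"z":0,"yaw":0,"fingers":1}
    - {"x":-0.006,"y":0,"z":0.002,"yaw":0,"fingers":1}
    - {"x":-0.006,"y":0,"z":0.004,"yaw":0,"fingers":1}

```text
time: 21.1
eef_pos: [0.5123, -0.2874, 0.0497]
tcp_rot: [0.992, 0.124, -0.002, 0.0]
contact_force: [-3.4, -0.0, 5.6]
opening: 0.638
finger_force: 53.8
```

```bash
cat >> h.py <<'E'
def flat(f):
    plan(); shot('wrist','w'+f); p=low('w'+f); s=ctrl.get_state(); M=R.from_quat(s['tcp_rot']).as_matrix(); print('low edge in frame',w2fr(M@p+s['eef_pos']))
    shot('top','t'+f); h=cv2.cvtColor(cv2.imread(f'pics/t{f}.png'),cv2.COLOR_BGR2HSV)
    for k in cv2.findContours(cv2.inRange(h,(60,40,20),(85,255,255)),0,1)[0]:
        x,y,w,hh=cv2.boundingRect(k)
        if cv2.contourArea(k)>30 and 400<x<520 and 200<y<320:
            q=cv2.approxPolyDP(cv2.convexHull(k),2,True).reshape(-1,2); print(q.tolist(),[w2fr(p).tolist()[:2] for p in onz(f't{f}',q,.08)])
E
python3 - <<'E'
from h import *
flat('17')
E
```

```text
at [ 0.5123 -0.2874  0.0497] h -75.75 q6 0.64 F [-3.4 -0.   5.6] open 0.638 grip 53.8 t 21.1
w17 [(np.int32(221), np.int32(54)), (np.int32(410), np.int32(54))] low edge tool [[0.0883, -0.0271, -0.0298], [0.0883, 0.0285, -0.0298]]
low edge in frame [ 0.0679 -0.0007  0.0788]
[[461, 229], [468, 247], [467, 251], [453, 266], [446, 268], [435, 235]] [[0.0655, -0.0273], [0.0265, -0.0297], [0.0191, -0.0253], [-0.0031, 0.0113], [-0.0036, 0.0262], [0.0665, 0.0277]]
```

Emit:
move_arm:
  plan:
    - {"x":-0.001,"y":0,"z":0.001,"yaw":0,"fingers":1}
    - {"x":-0.0017,"y":0,"z":0.002,"yaw":0,"fingers":1}
    - {"x":-0.0017,"y":0,"z":0.003,"yaw":0,"fingers":1}
    - {"x":-0.0017,"y":0,"z":0.0035,"yaw":0,"fingers":1}

```text
time: 21.6
eef_pos: [0.5111, -0.2876, 0.0462]
tcp_rot: [0.992, 0.124, -0.001, -0.0]
contact_force: [1.1, -1.3, 5.5]
opening: 0.638
finger_force: 54.1
```

```bash
python3 - <<'E'
from h import *
flat('18')
E
```

```text
at [ 0.5111 -0.2876  0.0462] h -75.78 q6 0.64 F [ 1.1 -1.3  5.5] open 0.638 grip 54.1 t 21.6
w18 [(np.int32(218), np.int32(49)), (np.int32(414), np.int32(49))] low edge tool [[0.0891, -0.027, -0.0343], [0.0892, 0.0286, -0.0343]]
low edge in frame [ 0.0677 -0.0008  0.0803]
[[461, 229], [468, 249], [464, 256], [446, 269], [435, 235]] [[0.0655, -0.0273], [0.0225, -0.0285], [0.0109, -0.0163], [-0.0055, 0.0268], [0.0665, 0.0277]]
```

Emit:
move_arm:
  plan:
    - {"x":-0.0005,"y":0,"z":0.0007,"yaw":0,"fingers":1}
    - {"x":-0.001,"y":0,"z":0.0014,"yaw":0,"fingers":1}
    - {"x":-0.001,"y":0,"z":0.002,"yaw":0,"fingers":1}
    - {"x":-0.001,"y":0,"z":0.002,"yaw":0,"fingers":1}

```text
time: 22.1
eef_pos: [0.5105, -0.2878, 0.0443]
tcp_rot: [0.992, 0.124, -0.0, 0.0]
contact_force: [1.0, 0.5, 4.5]
opening: 0.634
finger_force: 54.3
```

```bash
python3 - <<'E'
from h import *
flat('19')
E
```

```text
at [ 0.5105 -0.2878  0.0443] h -75.78 q6 0.64 F [1.  0.5 4.5] open 0.634 grip 54.3 t 22.1
w19 [(np.int32(216), np.int32(47)), (np.int32(415), np.int32(47))] low edge tool [[0.0894, -0.0271, -0.0362], [0.0895, 0.0285, -0.0362]]
low edge in frame [ 0.0674 -0.0007  0.0805]
[[461, 229], [468, 249], [453, 267], [446, 270], [435, 235]] [[0.0655, -0.0273], [0.0225, -0.0285], [-0.0051, 0.0119], [-0.0074, 0.0274], [0.0665, 0.0277]]
```

```bash
cat >> h.py <<'E'
def tilt(f):
    h=cv2.cvtColor(cv2.imread(f'pics/{f}.png'),cv2.COLOR_BGR2HSV);m=cv2.inRange(h,(60,40,20),(85,255,255));K,D,_=cam(f);M=np.array(ctrl.camera_model('wrist')['tool_from_camera']);O=[]
    n,lab,st,_=cv2.connectedComponentsWithStats(m); m=lab==1+np.argmax(st[1:,4])
    r0=np.where(m.any(1))[0].min()
    for r in range(r0+4,430,12):
        c=np.where(m[r])[0]
        if len(c)<2: continue
        p=cv2.undistortPoints(np.array([[[c[0]-.5,r]],[[c[-1]+.5,r]]],float),K,D).reshape(-1,2);d=.056/np.linalg.norm(p[1]-p[0])
        O.append((M[:3,:3]@(np.r_[p.mean(0)*[1,-1],-1]*d)+M[:3,3])[[0,2]])
    O=np.array(O);print(f,O.round(4).tolist())
E
python3 - <<'E'
from h import *
tilt('w19');tilt('w16')
E
```

```text
w19 [[0.0884, -0.0361], [0.0852, -0.0364], [0.0821, -0.036], [0.0788, -0.0363], [0.0755, -0.036], [0.0722, -0.0356], [0.0688, -0.0359], [0.0653, -0.0348], [0.0619, -0.0359], [0.0583, -0.0355], [0.0548, -0.0365], [0.0511, -0.0362], [0.0473, -0.0358], [0.0434, -0.0354], [0.0397, -0.0358], [0.0359, -0.0361], [0.0318, -0.0358], [0.0281, -0.0369], [0.0239, -0.0365], [0.0196, -0.0362], [0.0155, -0.0366], [0.0114, -0.037], [0.0052, -0.0334], [0.0008, -0.0338], [-0.0036, -0.0343], [-0.008, -0.0347], [-0.0126, -0.0351], [-0.016, -0.0372], [-0.0206, -0.0377], [-0.0258, -0.0373], [-0.0305, -0.0378], [-0.036, -0.0375]]
w16 [[0.0856, -0.0221], [0.0819, -0.024], [0.0784, -0.0234], [0.0748, -0.0245], [0.0711, -0.0247], [0.0675, -0.0258], [0.0638, -0.0261], [0.0599, -0.0256], [0.0562, -0.0267], [0.0524, -0.027], [0.0486, -0.0273], [0.0448, -0.0284], [0.0411, -0.0296], [0.0369, -0.0291], [0.0331, -0.0303], [0.0293, -0.0314], [0.0256, -0.0326], [0.0212, -0.0322], [0.0173, -0.0333], [0.0132, -0.0337], [0.0077, -0.0317], [0.0038, -0.0329], [-0.0006, -0.0333], [-0.0051, -0.0338], [-0.0085, -0.0358], [-0.0125, -0.0371], [-0.0164, -0.0383], [-0.0204, -0.0396], [-0.0243, -0.0409], [-0.0289, -0.0413], [-0.0336, -0.0418]]
```

The board is within 0.6° of flat and 1–2 mm too far along +X, with the fingers near a rail. Lower the last millimetre, release, then look.

Emit:
move_arm:
  plan:
    - {"x":0,"y":0,"z":0.0007,"yaw":0,"fingers":1}
    - {"x":0,"y":0,"z":0.0013,"yaw":0,"fingers":1}
    - {"x":0,"y":0,"z":0.0013,"yaw":0,"fingers":1}

```text
time: 22.5
eef_pos: [0.5103, -0.2879, 0.0436]
tcp_rot: [0.992, 0.124, -0.001, 0.0]
contact_force: [0.1, 1.8, 8.0]
opening: 0.643
finger_force: 54.7
```

```bash
python3 - <<'E'
from h import *
flat('20');tilt('w20')
E
```

```text
at [ 0.5103 -0.2879  0.0436] h -75.75 q6 0.64 F [0.1 1.8 8. ] open 0.643 grip 54.7 t 22.5
w20 [(np.int32(215), np.int32(46)), (np.int32(416), np.int32(46))] low edge tool [[0.0895, -0.0271, -0.0374], [0.0896, 0.0285, -0.0374]]
low edge in frame [ 0.0673 -0.0006  0.0809]
[[461, 229], [468, 249], [464, 256], [446, 270], [435, 235]] [[0.0655, -0.0273], [0.0225, -0.0285], [0.0109, -0.0163], [-0.0074, 0.0274], [0.0665, 0.0277]]
w20 [[0.0885, -0.0373], [0.0855, -0.037], [0.0823, -0.0373], [0.0791, -0.0369], [0.0758, -0.0372], [0.0725, -0.0369], [0.0691, -0.0365], [0.0657, -0.0361], [0.0622, -0.0358], [0.0587, -0.0368], [0.0551, -0.0364], [0.0515, -0.0368], [0.0476, -0.0357], [0.0441, -0.0368], [0.0402, -0.0364], [0.0362, -0.036], [0.0326, -0.0371], [0.0284, -0.0368], [0.0242, -0.0364], [0.0202, -0.0368], [0.0158, -0.0365], [0.0117, -0.0369], [0.0055, -0.0333], [0.0016, -0.0346], [-0.0033, -0.0342], [-0.0077, -0.0346], [-0.0122, -0.035], [-0.0168, -0.0355], [-0.0202, -0.0376], [-0.0255, -0.0372], [-0.0309, -0.0369], [-0.0357, -0.0374]]
```

Force has risen (8 N) and tilt is about 0: it is seated on both rails. Release and move the hand towards the middle.

Emit:
move_arm:
  plan:
    - {"x":0,"y":0,"z":0,"yaw":0,"fingers":0.3}
    - {"x":0,"y":0,"z":0,"yaw":0,"fingers":0.15}
    - {"x":0,"y":0,"z":0,"yaw":0,"fingers":0}
    - {"x":0,"y":0,"z":0,"yaw":0,"fingers":0}
    - {"x":0,"y":0,"z":0,"yaw":0,"fingers":0}

```text
time: 23.1
eef_pos: [0.5104, -0.2874, 0.0423]
tcp_rot: [0.992, 0.124, -0.001, -0.0]
contact_force: [-0.4, 0.3, -0.6]
opening: 0.997
finger_force: 0.0
```

Emit:
move_arm:
  plan:
    - {"x":0.008,"y":0,"z":0,"yaw":0,"fingers":0}
    - {"x":0.016,"y":0,"z":0,"yaw":0,"fingers":0}
    - {"x":0.022,"y":0,"z":0,"yaw":0,"fingers":0}
    - {"x":0.022,"y":0,"z":0,"yaw":0,"fingers":0}
    - {"x":0.022,"y":0,"z":0,"yaw":0,"fingers":0}

```text
time: 23.6
eef_pos: [0.5325, -0.2821, 0.0429]
tcp_rot: [0.992, 0.124, -0.0, -0.0]
contact_force: [0.8, 0.6, 0.5]
opening: 0.998
finger_force: 0.0
```

```bash
python3 - <<'E'
from h import *
flat('21');tilt('w21');rails('w21')
E
```

```text
at [ 0.5325 -0.2821  0.0429] h -75.77 q6 0.67 F [0.8 0.6 0.5] open 0.998 grip 0.0 t 23.6
w21 [(np.int32(221), np.int32(130)), (np.int32(412), np.int32(130))] low edge tool [[0.0669, -0.0268, -0.0375], [0.0669, 0.0288, -0.0375]]
low edge in frame [ 0.0673 -0.0008  0.0803]
[[448, 277], [458, 281], [453, 288]] [[-0.0218, 0.0277], [-0.0343, 0.0107], [-0.0452, 0.0246]]
[[462, 229], [463, 237], [455, 252], [442, 258], [435, 235]] [[0.065, -0.0293], [0.0486, -0.0262], [0.0231, -0.0012], [0.0178, 0.0279], [0.0665, 0.0277]]
w21 [[0.0658, -0.0375], [0.0624, -0.0378], [0.0588, -0.0375], [0.0553, -0.0378], [0.0517, -0.0375], [0.0479, -0.0371], [0.0441, -0.0368], [0.0404, -0.0371], [0.0364, -0.0368], [0.0323, -0.0364], [0.0284, -0.0368], [0.0245, -0.0372], [0.0205, -0.0376], [0.0165, -0.038], [0.0121, -0.0376], [0.0083, -0.0388], [0.0038, -0.0385], [-0.0009, -0.0381], [-0.0057, -0.0378], [-0.0106, -0.0375], [-0.0146, -0.0387], [-0.0197, -0.0384], [-0.0249, -0.038], [-0.0316, -0.036], [-0.0371, -0.0357]]
white (361, 328, 25, 54) [[-0.0251, -0.0175], [-0.0025, -0.0174], [-0.0028, -0.0257], [-0.0254, -0.0262]]
white (248, 300, 23, 85) [[0.0082, 0.0238], [0.0085, 0.0166], [-0.0264, 0.0165], [-0.0267, 0.0242]]
white (106, 219, 46, 57) [[0.0367, 0.0711], [0.0385, 0.0686], [0.0185, 0.0563], [0.0166, 0.0588]]
white (403, 196, 79, 196) [[0.0453, -0.0284], [0.0461, -0.0535], [-0.0291, -0.0642], [-0.03, -0.0351]]
white (92, 148, 138, 202) [[0.0471, 0.0734], [0.0669, 0.0435], [0.013, 0.0079], [-0.0119, 0.0395]]
expected rail corners px [[463.0, 230.0], [397.0, 230.0], [231.0, 230.0], [166.0, 231.0], [466.0, 195.0], [399.0, 195.0], [229.0, 195.0], [162.0, 195.0]]
```

Flat and stable, with the component end 2 mm too far along +X. Regrip at the middle and slide back 2 mm.

Emit:
move_arm:
  plan:
    - {"x":0,"y":0,"z":0,"yaw":0,"fingers":1}
    - {"x":0,"y":0,"z":0,"yaw":0,"fingers":1}
    - {"x":0,"y":0,"z":0,"yaw":0,"fingers":1}
    - {"x":0,"y":0,"z":0,"yaw":0,"fingers":1}
    - {"x":0,"y":0,"z":0,"yaw":0,"fingers":1}
  force: 20

```text
time: 24.2
eef_pos: [0.5322, -0.2825, 0.0431]
tcp_rot: [0.992, 0.124, 0.0, 0.0]
contact_force: [-0.6, -0.9, 0.1]
opening: 0.649
finger_force: 22.8
```

Emit:
move_arm:
  plan:
    - {"x":-0.0007,"y":0,"z":0,"yaw":0,"fingers":1}
    - {"x":-0.0014,"y":0,"z":0,"yaw":0,"fingers":1}
    - {"x":-0.002,"y":0,"z":0,"yaw":0,"fingers":1}
    - {"x":-0.002,"y":0,"z":0,"yaw":0,"fingers":1}
    - {"x":-0.002,"y":0,"z":0,"yaw":0,"fingers":1}

```text
time: 24.7
eef_pos: [0.5305, -0.2827, 0.0431]
tcp_rot: [0.992, 0.124, 0.0, 0.0]
contact_force: [0.8, 0.0, 0.2]
opening: 0.648
finger_force: 22.8
```

```bash
python3 - <<'E'
from h import *
flat('22');tilt('w22')
E
```

```text
at [ 0.5305 -0.2827  0.0431] h -75.8 q6 0.66 F [0.8 0.  0.2] open 0.648 grip 22.8 t 24.7
w22 [(np.int32(220), np.int32(129)), (np.int32(411), np.int32(129))] low edge tool [[0.0672, -0.0271, -0.0374], [0.0672, 0.0285, -0.0374]]
low edge in frame [ 0.0656 -0.0007  0.0805]
[[449, 278], [458, 282], [452, 290]] [[-0.0242, 0.0264], [-0.0362, 0.0113], [-0.0485, 0.0277]]
[[462, 230], [464, 237], [456, 253], [448, 259], [442, 259], [436, 236]] [[0.063, -0.0287], [0.0481, -0.0282], [0.0206, -0.0025], [0.0129, 0.0168], [0.0158, 0.0285], [0.064, 0.0264]]
w22 [[0.0661, -0.0374], [0.0626, -0.0371], [0.0591, -0.0374], [0.0555, -0.037], [0.0519, -0.0374], [0.0482, -0.037], [0.0444, -0.0367], [0.0405, -0.0363], [0.0367, -0.0367], [0.0329, -0.0371], [0.0287, -0.0367], [0.0245, -0.0363], [0.0208, -0.0375], [0.0165, -0.0371], [0.0128, -0.0383], [0.0075, -0.0364], [0.0037, -0.0376], [-0.0011, -0.0373], [-0.0059, -0.0369], [-0.0098, -0.0381], [-0.0148, -0.0378], [-0.0199, -0.0375], [-0.0252, -0.0371], [-0.0312, -0.0359], [-0.0361, -0.0364]]
```

Centred within measurement (65.6 mm wrist, 63.5 mm top, against 65). Release, lift clear and check.

Emit:
move_arm:
  plan:
    - {"x":0,"y":0,"z":0,"yaw":0,"fingers":0.3}
    - {"x":0,"y":0,"z":0,"yaw":0,"fingers":0.15}
    - {"x":0,"y":0,"z":0,"yaw":0,"fingers":0}
    - {"x":0,"y":0,"z":0,"yaw":0,"fingers":0}
    - {"x":0,"y":0,"z":0,"yaw":0,"fingers":0}

```text
time: 25.3
eef_pos: [0.5302, -0.2828, 0.0429]
tcp_rot: [0.992, 0.124, -0.0, -0.0]
contact_force: [-0.9, 0.7, -0.4]
opening: 1.001
finger_force: 0.0
```

Emit:
move_arm:
  plan:
    - {"x":0,"y":0,"z":-0.015,"yaw":0,"fingers":0}
    - {"x":0,"y":0,"z":-0.04,"yaw":0,"fingers":0}
    - {"x":0,"y":0,"z":-0.07,"yaw":0,"fingers":0}
    - {"x":0,"y":0,"z":-0.11,"yaw":0,"fingers":0}
    - {"x":0,"y":0,"z":-0.15,"yaw":0,"fingers":0}

```text
time: 25.8
eef_pos: [0.5301, -0.2826, 0.1953]
tcp_rot: [0.992, 0.124, 0.0, 0.0]
contact_force: [0.9, -0.9, -0.1]
opening: 1.002
finger_force: 0.0
```

Emit:
move_arm:
  plan:
    - {"x":-0.05,"y":0,"z":-0.03,"yaw":0,"fingers":0}
    - {"x":-0.07,"y":0,"z":-0.03,"yaw":0,"fingers":0}
    - {"x":-0.07,"y":0,"z":-0.03,"yaw":0,"fingers":0}
    - {"x":-0.07,"y":0,"z":-0.03,"yaw":0,"fingers":0}
    - {"x":-0.07,"y":0,"z":-0.03,"yaw":0,"fingers":0}

```text
time: 26.3
eef_pos: [0.4628, -0.2996, 0.2229]
tcp_rot: [0.992, 0.124, 0.0, -0.0]
contact_force: [-0.6, 0.1, 0.3]
opening: 0.998
finger_force: 0.0
```

```bash
python3 - <<'E'
from h import *
r=chk('w23');print(w2fr(r[0]) if r else '')
cv2.imwrite('pics/f.png',cv2.imread('pics/w23.png'))
E
```

```text
at [ 0.4628 -0.2996  0.2229] h -75.78 q6 0.56 F [-0.6  0.1  0.3] open 0.998 grip 0.0 t 26.3
[[359, 3], [354, 200], [278, 200], [273, 3]]
centre of face [ 0.5326 -0.283   0.0791] long [-0.969 -0.247  0.003] elev 0.2 wide [ 0.247 -0.969 -0.001] head -75.7 err 0.29
[ 0.0004 -0.0006  0.0741]
```

View pics/f.png

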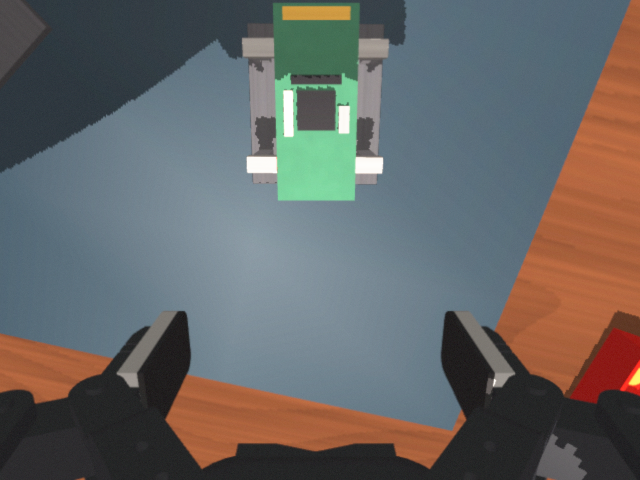

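The board lies flat on both rails, component side up. The board (columns 278–355) and the rail (248–382) share nearly the same centre, no red shows beside the board, and its position is within 1 mm of the frame centre.

```bash
python3 -c "
from plant import ctrl
print(ctrl.sign_off())"
```

```text
the job is handed in; nothing more can be done
None
```

The board was leaned on the rest and let go, then laid flat on the frame rails component side up, measured within about 1 mm of centre, and the job was handed in at 26.3 s; I did not re-measure the blue boards, multimeter or screwdriver at the end.

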